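Close the straining jug: strainer disk, then screw ring

TASK

Fit the strainer on the mixing jug: first lay the loose strainer disk flat in the jug's mouth, knob up, and let go of it; then set the clamp ring over it and screw it clockwise (seen from above) until it is fully down, bearing on the disk all round. Leave the paint tin, the brush and the carton where they are.

Things in the scene. Friction and masses are not known exactly. Their poses are not given: they have to be found in the camera images.
- jug_mouth (a point): Centre of the open mouth, at rim height (120 mm), of the grey metal mixing jug fixed to the counter; z up, x towards its side handle. Mouth 72 mm wide, with a flat ledge (opening 56 mm) 6 mm below the rim, on which the disk lies. Body 110 mm in diameter up to 94 mm height; dark foot 132 mm in diameter; black handle out to 96 mm from the axis, below 85 mm height.
- jug_neck (a point): Point on the jug's axis half-way up its neck, 13 mm below the rim; same axes as jug_mouth. The neck is 80 mm in outer diameter and bears outside a coarse right-hand two-start interrupted thread, 94 mm over its crests: a ring turned clockwise seen from above goes down 25 mm per full turn. Once down, the ring turns on level and locked; hard stops end it about 130 degrees past the line of the handle: do not force it there.
- strainer_mid (a point): Centre, half-way up, of the loose perforated steel strainer disk, which lies on the counter knob up. Disk 68 mm in diameter, 8 mm thick, upright round knob 14 mm in diameter in its middle, 22 mm tall (30 mm overall; this point is 15 mm above the underside). 0.1 to 0.17 kg. On the ledge of the mouth its flat top is 2 mm above the rim and this point 9 mm above jug_mouth.
- ring_mid (a point): Centre, half-way up, of the loose black clamp ring, standing on the counter handle up; z up, x along its bar handle (either way is the same). 106 mm in diameter, 71 mm high, 0.12 to 0.21 kg. Skirt 20 mm deep, 98 mm inside, with two pins inside at +x and -x that run in the thread; flange over it 5 mm thick, 52 mm hole. Fully down on the disk, this point is 17.5 mm above jug_mouth.
- ring_bar (a point): Centre of the ring's straight wooden bar handle, 27.5 mm above ring_mid, same axes; bar 100 mm long (along x), 22 mm wide, 16 mm high, 30 mm free under it; the seated disk's knob ends 13 mm below it. Set on with the bar in line with the jug's handle (within 20 degrees) the ring rests about 4 mm too high and is down after 1/6 to 1/4 turn; at other angles up to about 0.6 turn. Regripping is fine.
- tin: Bystander: closed paint tin, 84 mm in diameter, 100 mm high, origin under its centre.
- brush: Bystander: flat paint brush with wooden handle, 190 mm long, lying on the counter; origin below its middle, x along it.
- carton: Bystander: closed cardboard carton 100 x 140 x 60 mm, origin under its centre.
Mind the look-alikes: they are no part of the job. Of the things that look like the part that bears strainer_mid, take the one that is farthest from the robot's base at the start.

How it is judged (in metres and radians):
On the way:
1. the strainer disk lies flat on the ledge of the jug's mouth, knob up, let go, with the ring not yet on the jug (horizontal distance between strainer_mid and jug_mouth below 0.004 m and z of strainer_mid in the frame of jug_mouth between 0.006 and 0.0105 m and angle between strainer_mid's own z axis and vertical below 0.06 rad and contact force between the fingers and strainer below 0.1 N and linear speed of strainer below 0.03 m/s and horizontal distance between ring_mid and jug_mouth above 0.06 m), for 0.2 s.
At the end, for the whole second after the job is handed in: The disk lies flat on the ledge in the mouth (within 4 mm of the axis, height within 1.5 mm, tilt under 0.06 rad) and the ring is screwed fully down on it: at most 1.2 mm above its final height, within 4 mm of the axis, tilt under 0.04 rad, at rest (horizontal distance between each of strainer_mid, ring_mid and jug_mouth below 0.004 m and z of strainer_mid in the frame of jug_mouth between 0.006 and 0.0105 m and angle between strainer_mid's own z axis and vertical below 0.06 rad and z of ring_mid in the frame of jug_mouth between 0.015 and 0.0187 m and angle between ring_mid's own z axis and vertical below 0.04 rad and linear speed of ring below 0.02 m/s and angular speed of ring below 0.1 rad/s); the robot touches nothing.
It fails at once if the tin is moved more than 30 mm (distance of tin from where it was at the start of the episode above 0.03 m).
It fails at once if the brush is moved more than 30 mm (distance of brush from where it was at the start of the episode above 0.03 m).
It fails at once if the carton is moved more than 30 mm (distance of carton from where it was at the start of the episode above 0.03 m).
It also fails if it takes over 64 s, if anything falls off the work surface, if the arm or the gripper's body presses on something with over 40 N, if the wrist force passes 120 N, or if a joint passes its speed limit or range.

ROBOT

A 6-joint arm with a two-finger parallel gripper is mounted at the origin on the work surface. World frame = base frame: x ahead of the robot, y to its left, z up, the work surface at z = 0. Lengths are in m, angles in degrees, forces in N, time in s.
With the tool pointing down it reaches from about 0.4 to 0.825 m from the base axis. Payload 7 kg.
Tool frame: the origin (TCP) lies between the finger pads; the fingertips stand 11 mm ahead of it and the grasp point (between the pads) lies 8 mm behind it (r.tcp_to_tips is the distance from the TCP to the fingertips, in m); x points along the fingers, y is the direction in which the jaws open and shut, and the axes are right-handed (so a half turn about x gives the same grasp; the last joint's range is limited). The gripper opens to 88 mm and grips with 3 to 60 N. Pads are 19 mm wide; open, the fingers measure 130 mm over their backs; the gripper's body (78 mm by 193 mm) begins 47 mm behind the grasp point.
Start: joints at [88.413, 20.546, 0.682, 0, -70.136, -16.507], TCP at [0.21, 0.642, 0.238] pointing down, gripper open.
Joint ranges: [-176.03, 176.03], [-82.01, 121.73], [-58.28, 71.71], [-173.87, 95.51], [-174.79, -0.11], [-173.66, 173.66]. Speed limits (degrees/s): [136.94, 136.94, 172.46, 180, 180, 180].

INTERFACE

Orientations are given as [roll, pitch, yaw] about the fixed x, y, z axes, in that order (R = Rz(yaw) Ry(pitch) Rx(roll)).
In Python, from plant import r gives the robot as it stands.
- The arm moves only by the tool arm_command, never from a script. Its argument "plan" is a list of rows, each an object of numbers: "dx", "dy", "dz": the shift along the tool's x, y, z each as a share of 0.02 m, from -1 to 1; "wx", "wy", "wz": the turn, a rotation vector about the tool's x, y, z each as a share of 0.08 rad, from -1 to 1. In form: [{"dx": .., "dy": .., "dz": .., "wx": .., "wy": .., "wz": ..}, ...]. A call has 1 to 20 rows; each row shifts and turns the pose as measured when the row begins, along the tool's axes as they then stand; what a row does not reach is not made up. A row lasts 1/12 s, in which the tool goes at most 41.7 mm and 7.16 degrees, less where a joint would pass 70% of its speed; a pose out of reach is approached as far as the arm can. A call with a number of a shift or a turn outside -1 to 1 is refused whole. A call with a gripper value outside its range is refused whole. "fingers" is the closure, from -1 (fully open) to 1 (shut), so that 0 is half open, set as the call begins (left out, the last holds). The fingers move at their own pace and stop on an object; "force" is the grip in N (left out, the last holds). Time passes only in rows, so rows that do not move let the fingers close. It gives the time, the measured TCP pose, the force and the opening at its end, in the units of the state.
- r.get_state(): the state, without advancing time (a new reading comes with each control period).
- r.capture(name): name is "side" or "top" or "wrist"; returns (picture, depth): 420x560x3 uint8, red, green, blue; 420x560 float32, m along the optical axis (not along the pixel's ray), 0 where there is no reading.
- r.camera_model(name): a dict with "vertical_fov" (degrees; the focal length in pixels is half the picture's height over the tangent of half this angle, whatever the lens; pixels are square), "cx", "cy" (the principal point, pixels), "dist" ([k1, k2, p1, p2, k3] as OpenCV has them; the pictures are not rectified), "R" (3x3) and "t" (3): a world point X has camera coordinates R X + t. Camera axes: x right, y down, z forward; pixel columns grow to the right and rows downward; lengths in m; the calibration is good to about 2 mm. A picture is of the moment at which its call begins: read the wrist's pose just before it. camera_model takes no time and is no camera call; for the wrist camera it gives the pose at the moment of the call.
- r.close_job(): hands the job in, once; it reports no verdict.
Trained networks look in the newest picture that a camera, given by its name, has taken for a name from the list of things; names that differ only in an ending like _2 or _b are one class to them, and where a whole thing is asked for, a point or a joint stands for the part that bears it (a point fixed in the world has none). Each returns a list of dicts, best first, with "score" (0 to 1); they miss things now and then, are a little off and sometimes report something else, mostly with a low value. They report only what shows in the picture. A call takes as long as a camera call. They do not tell look-alikes from the thing itself.
- r.cut_out(camera, query): "mask" (420x560 bool, what is visible of it) and "bbox" ([left, top, width, height] in pixels, round what is visible of it).
- r.spot_point(camera, query): "centre" ([column, row] in pixels: a listed point, or the origin of a listed thing).
The state is a dict: "time_s": time; "joints": joint angles; "qd": joint speeds; "joint_torque": joint torques, N m; "tcp_pos": TCP position; "eef_rot": TCP orientation; "contact_force": force on the tool from outside, world axes, zero at the start; "moment": the same for the moment, N m; "gripper_width": finger opening in m.
Only numpy, scipy, OpenCV 4.12 (cv2) and the standard library are available. Lean on these libraries where they do the work, as an engineer would, in place of code of your own. Each camera call takes 0.05 s, during which the arm holds its last target.

## Working session

There is one attempt and no reset: what is moved stays moved. The work goes in short steps, Python scripts to look and compute and a tool call to move; the robot and the scene stay as the last step left them, time stands still between calls to the robot, and variables do not carry over. Pictures are saved under pics/ and viewed, and the job is handed in when it is done.

Besides the shell and the picture viewer there is one more tool, called after ">>>" as name([rows], argument=value, ...), one row to a line, values as JSON. arm_command: Moves the arm, as the interface text tells. Shift numbers are shares of 0.02 m and turn numbers shares of 0.08 rad, none past 1 either way. Its arguments: {"type":"object","properties":{"plan":{"type":"array","items":{"type":"object","properties":{"dx":{"type":"number"},"dy":{"type":"number"},"dz":{"type":"number"},"wx":{"type":"number"},"wy":{"type":"number"},"wz":{"type":"number"}}}},"fingers":{"type":"number"},"force":{"type":"number"}},"required":["plan"]}

```bash
mkdir -p pics; ls
cat > h.py <<'E'
import numpy as np, cv2
from plant import r
def K(m):
    f=210/np.tan(np.radians(m["vertical_fov"])/2)
    return np.array([[f,0,m["cx"]],[0,f,m["cy"]],[0,0,1]])
def pix2w(m,uv,z=None,d=None):
    n=cv2.undistortPoints(np.array([[uv]],float),K(m),np.array(m["dist"]))[0,0]
    ray=np.array([n[0],n[1],1.0]); R=np.array(m["R"]);t=np.array(m["t"])
    if d is not None: return R.T@(ray*d-t)
    c=-R.T@t; v=R.T@ray
    return c+v*(z-c[2])/v[2]
def cloud(m,D,mask):
    v,u=np.nonzero(mask&(D>0)); 
    n=cv2.undistortPoints(np.stack([u,v],1).astype(float)[:,None],K(m),np.array(m["dist"]))[:,0]
    P=np.c_[n,np.ones(len(n))]*D[v,u][:,None]
    return (P-np.array(m["t"]))@np.array(m["R"])
def w2pix(m,X):
    R=np.array(m["R"]);rv=cv2.Rodrigues(R)[0]
    return cv2.projectPoints(np.array(X,float).reshape(-1,1,3),rv,np.array(m["t"],float),K(m),np.array(m["dist"]))[0][:,0]
def save(n,p): cv2.imwrite("pics/"+n+".png",p[:,:,::-1])
E
python3 - <<'E'
from h import *
import pickle
print(r.get_state())
out={}
for c in ["top","side"]:
    m=r.camera_model(c); p,D=r.capture(c); save(c+"0",p)
    dets={}
    for q in ["strainer_mid","ring_mid","ring_bar","jug_mouth"]:
        dets[q]=r.spot_point(c,q); print(c,q,[(np.round(x["centre"],1),round(x["score"],2)) for x in dets[q]])
    out[c]=(m,p,D,dets)
pickle.dump(out,open("o0.pkl","wb"))
E
```

```text
pics
{'time_s': 0.0, 'joints': array([ 8.84127220e+01,  2.05914779e+01,  6.35178823e-01, -2.01422675e-02,
       -7.01364230e+01, -1.65071100e+01]), 'qd': array([-0.02571843,  0.06627893,  0.0674027 , -0.04022315, -0.08182941,
       -0.04237656]), 'joint_torque': array([-3.40914403e-04, -5.82726824e+01,  2.93048269e+01,  6.99672773e+00,
        6.92003465e-03, -1.63108357e-04]), 'tcp_pos': array([0.20951929, 0.6411719 , 0.2366328 ]), 'eef_rot': array([  94.96674262,   89.90536359, -103.13450466]), 'contact_force': array([0.17573823, 0.22498565, 0.17573973]), 'moment': array([-0.00689156, -0.03854421, -0.02778503]), 'gripper_width': 0.08742657469186152}
top strainer_mid [(array([197.1, 276.6]), 0.88), (array([170.3, 299.9]), 0.72), (array([249.2, 274. ]), 0.66), (array([212.1, 234.1]), 0.59)]
top ring_mid [(array([382.4, 219.4]), 0.59)]
top ring_bar []
top jug_mouth []
side strainer_mid [(array([171.4, 202.3]), 0.64), (array([234.5, 214.1]), 0.5), (array([191.2, 214. ]), 0.47)]
side ring_mid [(array([311.7, 305.2]), 0.66)]
side ring_bar [(array([310.1, 295.2]), 0.97)]
side jug_mouth [(array([261.3, 214.1]), 0.72)]
```

View pics/top0.png

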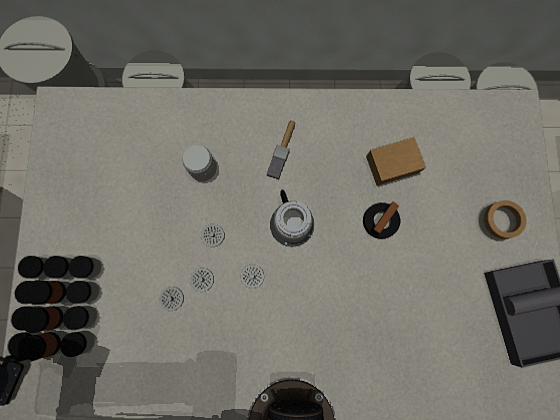

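View pics/side0.png

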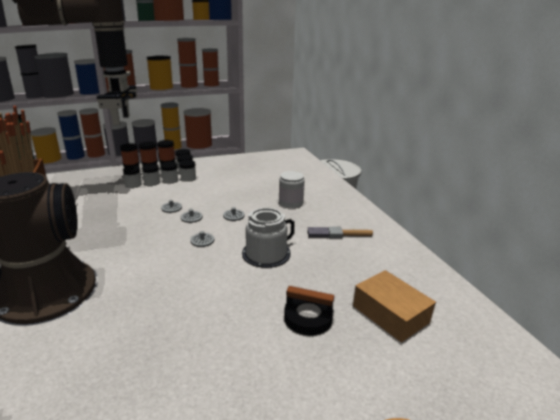

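Run:
```python
from h import *
import pickle
o=pickle.load(open("o0.pkl","rb"))
for c in ["top","side"]:
    m,p,D,d=o[c]
    print(c,"cam at",-np.array(m["R"]).T@np.array(m["t"]), "depth valid",(D>0).mean())
    for q,z in [("strainer_mid",.015),("ring_mid",.0355),("ring_bar",.063),("jug_mouth",.12)]:
        for x in d[q]:
            u=x["centre"]; dd=D[int(round(u[1])),int(round(u[0]))]
            P=pix2w(m,u,z=z); print(q,round(x["score"],2),P.round(3),np.hypot(P[0],P[1]).round(3),"depth pt",pix2w(m,u,d=dd).round(3))
```

```text
top cam at [0.36053364 0.03785348 1.14899701] depth valid 0.9959608843537415
strainer_mid 0.88 [0.397 0.268 0.015] 0.479 depth pt [ 0.397  0.271 -0.   ]
strainer_mid 0.72 [0.332 0.341 0.015] 0.476 depth pt [0.332 0.337 0.029]
strainer_mid 0.66 [0.404 0.119 0.015] 0.421 depth pt [0.404 0.12  0.004]
strainer_mid 0.59 [0.52  0.229 0.015] 0.568 depth pt [0.517 0.227 0.03 ]
ring_mid 0.59 [ 0.56  -0.268  0.036] 0.621 depth pt [ 0.554 -0.258  0.07 ]
side cam at [ 0.27406515 -0.86413636  0.60209728] depth valid 0.996156462585034
strainer_mid 0.64 [0.339 0.358 0.015] 0.493 depth pt [0.337 0.33  0.028]
strainer_mid 0.5 [0.518 0.216 0.015] 0.562 depth pt [0.52  0.225 0.011]
strainer_mid 0.47 [0.389 0.256 0.015] 0.466 depth pt [0.389 0.252 0.017]
ring_mid 0.66 [ 0.568 -0.269  0.035] 0.629 depth pt [ 0.586 -0.232  0.   ]
ring_bar 0.97 [ 0.563 -0.268  0.063] 0.624 depth pt [ 0.558 -0.279  0.073]
jug_mouth 0.72 [0.54  0.003 0.12 ] 0.54 depth pt [0.549 0.033 0.104]
```

```bash
cat >> h.py <<'E'
from scipy.spatial.transform import Rotation as Rot
def tool():
    s=r.get_state(); return np.array(s["tcp_pos"]),Rot.from_euler("xyz",s["eef_rot"],degrees=True).as_matrix(),s
def yawof(R): # angle of jaw axis y in world
    return np.degrees(np.arctan2(R[1,1],R[0,1]))
def goal(P,ang):  # tool down, jaw axis y at angle ang
    a=np.radians(ang); x=np.array([0,0,-1.]); y=np.array([np.cos(a),np.sin(a),0]); return np.array(P,float),np.c_[x,y,np.cross(x,y)]
def need(P,ang):
    p,R,s=tool(); G,RG=goal(P,ang)
    d=R.T@(G-p)/.02; w=Rot.from_matrix(R.T@RG).as_rotvec()/.08
    print("now",p.round(4),"jaw",yawof(R).round(2),"tilt",np.degrees(np.arccos(-R[2,0])).round(2),"t",round(s["time_s"],2),"F",s["contact_force"].round(1),"w",round(s["gripper_width"],4),"j",s["joints"].round(0))
    print("shift shares",d.round(2),"turn shares",w.round(2))
E
python3 - <<'E'
from h import *
import pickle
o=pickle.load(open("o0.pkl","rb"))
m,p,D,d=o["top"]
def circ(P): 
    A=np.c_[2*P[:,:2],np.ones(len(P))]; s=np.linalg.lstsq(A,(P[:,:2]**2).sum(1),rcond=None)[0]; return s[:2],np.sqrt(s[2]+s[:2]@s[:2])
C=cloud(m,D,np.ones(D.shape,bool))
def sel(c,rad,z0,z1):
    return C[(np.hypot(C[:,0]-c[0],C[:,1]-c[1])<rad)&(C[:,2]>z0)&(C[:,2]<z1)]
P=sel((.54,0),.1,.113,.13); print("rim",len(P),P.mean(0),circ(P))
P=sel((.54,0),.1,.08,.1); print("shoulder",len(P),P.mean(0),circ(P))
P=sel((.54,0),.13,.02,.09); Q=P[np.hypot(P[:,0]-.54,P[:,1])>.072]; print("handle",len(Q),Q.mean(0))
P=sel((.518,.228),.05,.003,.04); print("disk",len(P),P.mean(0), (P.max(0)+P.min(0))/2); P=P[P[:,2]>.02]; print("knob",len(P),P.mean(0))
P=sel((.56,-.268),.08,.06,.08); c=P.mean(0); print("bar",len(P),c,(P.max(0)+P.min(0))/2); u,s,v=np.linalg.svd((P-c)[:,:2]); print(np.degrees(np.arctan2(v[0,1],v[0,0])),s)
P=sel((.56,-.268),.08,.02,.035); print("flange",len(P),P.mean(0),circ(P))
p,R,s=tool();print(R.round(2),yawof(R))
need((.52,.228,.2),np.nan) if 0 else need((.52,.228,.2),-13)
E
```

```text
rim 432 [ 0.55191416 -0.00354784  0.11696226] (array([ 0.55169475, -0.00446431]), np.float64(0.038298730784957574))
shoulder 244 [0.53964615 0.00314039 0.08634607] (array([ 0.56031424, -0.0050459 ]), np.float64(0.05585769809233906))
handle 59 [0.62525027 0.02224832 0.0655195 ]
disk 419 [0.51945412 0.22926417 0.00858708] [0.52158749 0.22538797 0.0182046 ]
knob 18 [0.51921824 0.22937942 0.02844887]
bar 282 [ 0.56155149 -0.26760378  0.07000704] [ 0.56259152 -0.26869147  0.06857724]
143.80441360472136 [0.49172828 0.10850098]
flange 630 [ 0.56145659 -0.26652117  0.02490331] (array([ 0.56193113, -0.26851937]), np.float64(0.04236424786496765))
[[-0.   -0.31 -0.95]
 [-0.   -0.95  0.31]
 [-1.    0.    0.  ]] -108.09452748170389
now [0.2096 0.6416 0.2375] jaw -108.09 tilt 0.0 t 0.5 F [-0.3  0.2 -0.1] w 0.0873 j [ 88.  21.   1.  -0. -70. -17.]
shift shares [  1.88  14.84 -21.17] turn shares [-20.75   0.    -0.  ]
```

Run:
```python
from h import *
need((.52,.229,.2),-108)
```

```text
now [0.2096 0.6416 0.2375] jaw -108.09 tilt 0.0 t 0.5 F [-0.3  0.2 -0.1] w 0.0873 j [ 88.  21.   1.  -0. -70. -17.]
shift shares [  1.88  14.79 -21.16] turn shares [-0.02  0.   -0.  ]
```

>>> arm_command([
  {"dy": 0.7, "dz": -1},
  {"dy": 0.7, "dz": -1},
  {"dy": 0.7, "dz": -1},
  {"dy": 0.7, "dz": -1},
  {"dy": 0.7, "dz": -1},
  {"dy": 0.7, "dz": -1},
  {"dy": 0.7, "dz": -1},
  {"dy": 0.7, "dz": -1},
  {"dy": 0.7, "dz": -1},
  {"dy": 0.7, "dz": -1},
  {"dy": 0.7, "dz": -1},
  {"dy": 0.7, "dz": -1},
  {"dy": 0.7, "dz": -1},
  {"dy": 0.7, "dz": -1},
  {"dy": 0.7, "dz": -1},
  {"dy": 0.7, "dz": -1},
  {"dy": 0.7, "dz": -1},
  {"dy": 0.7, "dz": -1},
  {"dy": 0.7, "dz": -1},
  {"dx": 0},
], fingers=0, force=25)

```text
schema error: expected keys dx, dy, dz, wx, wy, wz
```

Run:
```python
from h import *
need((.52,.229,.2),-108)
m=r.camera_model("wrist"); p,D=r.capture("wrist"); save("w1",p)
print(-np.array(m["R"]).T@np.array(m["t"]),np.array(m["R"]).round(2))
dets=r.spot_point("wrist","strainer_mid")
for x in dets: print(x["score"],x["centre"],pix2w(m,x["centre"],z=.015))
```

```text
now [0.2096 0.6416 0.2375] jaw -108.09 tilt 0.0 t 0.5 F [-0.3  0.2 -0.1] w 0.0873 j [ 88.  21.   1.  -0. -70. -17.]
shift shares [  1.88  14.79 -21.16] turn shares [-0.02  0.   -0.  ]
[0.28025593 0.61879601 0.38441689] [[-0.31 -0.95 -0.  ]
 [-0.91  0.3   0.28]
 [-0.26  0.09 -0.96]]
0.83 [489.2, 6.8] [0.33592149 0.34156624 0.015     ]
```

All keys are needed in each row.

>>> arm_command([
  {"dx": 0, "dy": 0.7, "dz": -1, "wx": 0, "wy": 0, "wz": 0},
  {"dx": 0, "dy": 0.7, "dz": -1, "wx": 0, "wy": 0, "wz": 0},
  {"dx": 0, "dy": 0.7, "dz": -1, "wx": 0, "wy": 0, "wz": 0},
  {"dx": 0, "dy": 0.7, "dz": -1, "wx": 0, "wy": 0, "wz": 0},
  {"dx": 0, "dy": 0.7, "dz": -1, "wx": 0, "wy": 0, "wz": 0},
  {"dx": 0, "dy": 0.7, "dz": -1, "wx": 0, "wy": 0, "wz": 0},
  {"dx": 0, "dy": 0.7, "dz": -1, "wx": 0, "wy": 0, "wz": 0},
  {"dx": 0, "dy": 0.7, "dz": -1, "wx": 0, "wy": 0, "wz": 0},
  {"dx": 0, "dy": 0.7, "dz": -1, "wx": 0, "wy": 0, "wz": 0},
  {"dx": 0, "dy": 0.7, "dz": -1, "wx": 0, "wy": 0, "wz": 0},
  {"dx": 0, "dy": 0.7, "dz": -1, "wx": 0, "wy": 0, "wz": 0},
  {"dx": 0, "dy": 0.7, "dz": -1, "wx": 0, "wy": 0, "wz": 0},
  {"dx": 0, "dy": 0.7, "dz": -1, "wx": 0, "wy": 0, "wz": 0},
  {"dx": 0, "dy": 0.7, "dz": -1, "wx": 0, "wy": 0, "wz": 0},
  {"dx": 0, "dy": 0.7, "dz": -1, "wx": 0, "wy": 0, "wz": 0},
  {"dx": 0, "dy": 0.7, "dz": -1, "wx": 0, "wy": 0, "wz": 0},
  {"dx": 0, "dy": 0.7, "dz": -1, "wx": 0, "wy": 0, "wz": 0},
  {"dx": 0, "dy": 0.7, "dz": -1, "wx": 0, "wy": 0, "wz": 0},
  {"dx": 0, "dy": 0.7, "dz": -1, "wx": 0, "wy": 0, "wz": 0},
  {"dx": 0, "dy": 0, "dz": 0, "wx": 0, "wy": 0, "wz": 0},
], fingers=0, force=25)

```text
time_s: 2.27
tcp_pos: [0.4995, 0.2549, 0.2392]
eef_rot: [-109.0, 89.7, 53.2]
contact_force: [-0.1, 0.5, -0.2]
gripper_width: 0.0441
```

Run:
```python
from h import *
need((.52,.229,.2),-108)
m=r.camera_model("wrist"); p,D=r.capture("wrist"); save("w1",p)
print(-np.array(m["R"]).T@np.array(m["t"]),np.array(m["R"]).round(2))
dets=r.spot_point("wrist","strainer_mid")
for x in dets: print(x["score"],x["centre"],pix2w(m,x["centre"],z=.015))
```

```text
now [0.4995 0.2549 0.2392] jaw -107.77 tilt 0.34 t 2.27 F [-0.1  0.5 -0.2] w 0.0441 j [ 47.  10. -14.  -0. -66.  25.]
shift shares [ 1.96  0.93 -1.37] turn shares [ 0.05 -0.02  0.07]
[0.56966907 0.23183005 0.38629752] [[-0.31 -0.95 -0.01]
 [-0.92  0.29  0.28]
 [-0.26  0.09 -0.96]]
0.89 [285.3, 168.6] [0.51968463 0.23740191 0.015     ]
0.86 [401.3, 224.6] [0.39945591 0.10955042 0.015     ]
0.85 [254.4, 307.5] [0.33760186 0.34196802 0.015     ]
```

View pics/w1.png

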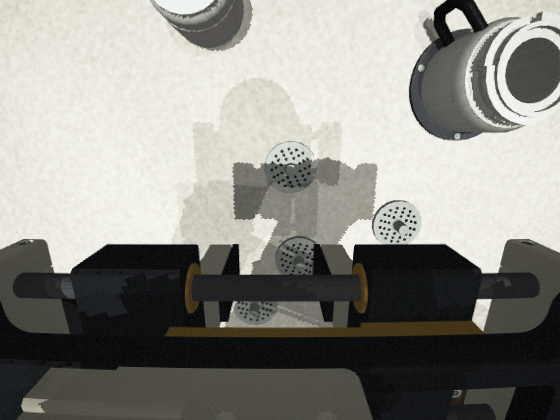

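```bash
cat >> h.py <<'E'
def circ(P):
    A=np.c_[2*P[:,:2],np.ones(len(P))]; s=np.linalg.lstsq(A,(P[:,:2]**2).sum(1),rcond=None)[0]; return s[:2].round(4),np.sqrt(s[2]+s[:2]@s[:2]).round(4)
def diskfit(m,D,c,rad=.05,z0=.005,z1=.04,show=True):
    C=cloud(m,D,np.ones(D.shape,bool))
    Q=C[(np.hypot(C[:,0]-c[0],C[:,1]-c[1])<rad)]
    print("ground z",np.median(Q[Q[:,2]<.005][:,2]) if (Q[:,2]<.005).any() else None)
    P=Q[(Q[:,2]>z0)&(Q[:,2]<z1)]
    e=cv2.minEnclosingCircle((P[:,:2]*1000).astype(np.float32)); print("enclosing",np.round(e[0],1),round(e[1],1),"n",len(P),"top z",np.percentile(P[:,2],[5,50,95,99]).round(4))
    return P
E
python3 - <<'E'
from h import *
import pickle
m=r.camera_model("wrist"); p,D=r.capture("wrist")
pickle.dump((m,p,D),open("w1.pkl","wb"))
P=diskfit(m,D,(.52,.233))
K2=P[P[:,2]>.018]; print("knob",len(K2),K2.mean(0),(K2.max(0)+K2.min(0))/2,K2.max(0))
P=diskfit(m,D,(.55,0),.1,.113,.125); print(circ(P))
for x in r.cut_out("wrist","strainer_mid"): print(x["score"],x["bbox"])
need((.52,.229,.2),-108)
E
python3 - <<'E'
import cv2
p=cv2.imread("pics/w1.png"); cv2.imwrite("pics/w1c.png",cv2.resize(p[100:240,220:360],None,fx=4,fy=4,interpolation=cv2.INTER_CUBIC))
E
```

```text
ground z -0.00028704022850092664
enclosing [518.4 231.4] 33.9 n 2109 top z [0.0064 0.0078 0.0204 0.0304]
knob 110 [0.51909898 0.23136286 0.02900695] [0.51861043 0.23129294 0.02523937] [0.52517038 0.23806237 0.03199633]
ground z -0.00024464999998653314
enclosing [551.7  -1.4] 47.6 n 3230 top z [0.1133 0.1163 0.1203 0.121 ]
(array([0.5505, 0.0007]), np.float64(0.0368))
0.94 [262.7, 139.4, 57.6, 51.8]
0.6 [275.1, 235.1, 41.3, 39.9]
0.57 [373.7, 199.1, 48.7, 45.6]
0.57 [233.4, 300.3, 44.5, 21.0]
now [0.4977 0.2579 0.2392] jaw -107.65 tilt 0.38 t 2.47 F [-0.2 -0.6  0.3] w 0.0434 j [ 47.  10. -14.  -0. -66.  25.]
shift shares [ 1.96  1.05 -1.5 ] turn shares [ 0.08 -0.02  0.08]
```

View pics/w1c.png

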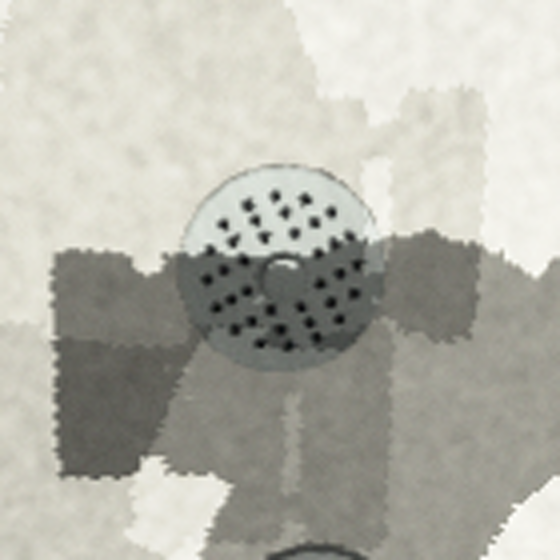

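Run:
```python
from h import *
need((.5186,.2314,.021),-108)
```

```text
now [0.4977 0.2579 0.2392] jaw -107.65 tilt 0.38 t 2.47 F [-0.2 -0.6  0.3] w 0.0434 j [ 47.  10. -14.  -0. -66.  25.]
shift shares [10.91  1.01 -1.38] turn shares [ 0.08 -0.02  0.08]
```

>>> arm_command([
  {"dx": 0.5, "dy": 0.7, "dz": -1, "wx": 0, "wy": 0, "wz": 0.08},
  {"dx": 1, "dy": 0.2, "dz": -0.4, "wx": 0, "wy": 0, "wz": 0},
  {"dx": 1, "dy": 0, "dz": 0, "wx": 0, "wy": 0, "wz": 0},
  {"dx": 1, "dy": 0, "dz": 0, "wx": 0, "wy": 0, "wz": 0},
  {"dx": 1, "dy": 0, "dz": 0, "wx": 0, "wy": 0, "wz": 0},
  {"dx": 1, "dy": 0, "dz": 0, "wx": 0, "wy": 0, "wz": 0},
  {"dx": 1, "dy": 0, "dz": 0, "wx": 0, "wy": 0, "wz": 0},
  {"dx": 0, "dy": 0, "dz": 0, "wx": 0, "wy": 0, "wz": 0},
])

```text
time_s: 3.13
tcp_pos: [0.5181, 0.2405, 0.1074]
eef_rot: [-129.6, 89.5, 33.4]
contact_force: [-0.3, -1.1, -1.2]
gripper_width: 0.0439
```

Run:
```python
from h import *
need((.5186,.2314,.021),-108)
m=r.camera_model("wrist"); p,D=r.capture("wrist"); save("w2",p)
P=diskfit(m,D,(.5186,.2314))
K2=P[P[:,2]>.02]; print("knob",len(K2),K2.mean(0),(K2.max(0)+K2.min(0))/2)
need((.5186,.2314,.021),-108)
```

```text
now [0.5181 0.2405 0.1074] jaw -106.98 tilt 0.52 t 3.13 F [-0.3 -1.1 -1.2] w 0.0439 j [ 45.  17. -23.   0. -49.  28.]
shift shares [ 4.32  0.46 -0.13] turn shares [ 0.22 -0.07  0.09]
ground z -0.00022333993860325965
enclosing [518.3 231.2] 34.0 n 4352 top z [0.0067 0.0079 0.0278 0.0303]
knob 256 [0.51948392 0.23099705 0.02881631] [0.51866026 0.23120618 0.02593214]
now [0.519  0.2411 0.1093] jaw -106.95 tilt 0.63 t 3.18 F [-0.4 -1.   0.6] w 0.0436 j [ 45.  17. -23.   0. -49.  28.]
shift shares [ 4.41  0.51 -0.09] turn shares [ 0.23 -0.09  0.1 ]
```

View pics/w2.png

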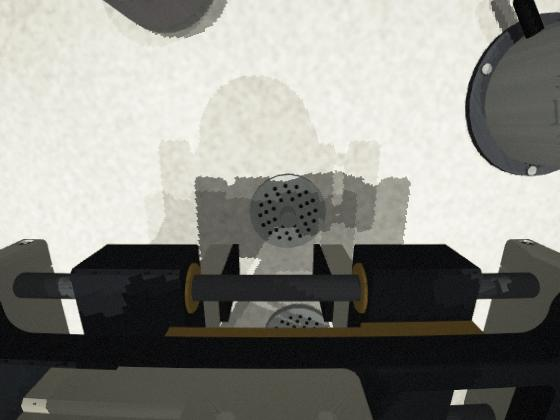

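>>> arm_command([
  {"dx": 0.5, "dy": 0.5, "dz": -0.1, "wx": 0.22, "wy": -0.08, "wz": 0.1},
  {"dx": 1, "dy": 0.1, "dz": 0, "wx": 0, "wy": 0, "wz": 0},
  {"dx": 1, "dy": 0, "dz": 0, "wx": 0, "wy": 0, "wz": 0},
  {"dx": 0.8, "dy": 0, "dz": 0, "wx": 0, "wy": 0, "wz": 0},
  {"dx": 0, "dy": 0, "dz": 0, "wx": 0, "wy": 0, "wz": 0},
  {"dx": 0, "dy": 0, "dz": 0, "wx": 0, "wy": 0, "wz": 0},
])

```text
time_s: 3.68
tcp_pos: [0.5207, 0.2331, 0.0484]
eef_rot: [-129.5, 89.4, 32.7]
contact_force: [1.1, 0.7, 0.9]
gripper_width: 0.0441
```

Run:
```python
from h import *
need((.5184,.2313,.021),-108)
m=r.camera_model("wrist"); p,D=r.capture("wrist"); save("w2",p)
need((.5184,.2313,.021),-108)
P=diskfit(m,D,(.5186,.2314))
K2=P[P[:,2]>.02]; print("knob",len(K2),K2.mean(0),(K2.max(0)+K2.min(0))/2)
r.capture("top")
need((.5184,.2313,.021),-108)
```

```text
now [0.5207 0.2331 0.0484] jaw -107.83 tilt 0.6 t 3.68 F [1.1 0.7 0.9] w 0.0441 j [ 44.  22. -26.   0. -42.  28.]
shift shares [1.37 0.13 0.09] turn shares [ 0.04 -0.08  0.1 ]
now [0.5207 0.2331 0.0485] jaw -107.84 tilt 0.61 t 3.73 F [-0.5 -0.9 -0.2] w 0.0441 j [ 44.  22. -26.   0. -42.  28.]
shift shares [1.37 0.13 0.09] turn shares [ 0.03 -0.08  0.1 ]
ground z -0.00021788808331321208
enclosing [518.6 230.1] 34.9 n 6159 top z [0.0068 0.0079 0.0295 0.0373]
knob 531 [0.52036802 0.23036233 0.02984306] [0.52093882 0.22652695 0.03002919]
now [0.5209 0.2333 0.0488] jaw -107.83 tilt 0.65 t 3.78 F [ 0.5  0.1 -0.2] w 0.0439 j [ 44.  22. -26.   0. -42.  28.]
shift shares [1.39 0.15 0.1 ] turn shares [ 0.04 -0.09  0.11]
```

>>> arm_command([
  {"dx": 0.6, "dy": 0.15, "dz": 0.1, "wx": 0.04, "wy": -0.09, "wz": 0.1},
  {"dx": 0.6, "dy": 0.02, "dz": 0.02, "wx": 0, "wy": -0.02, "wz": 0.02},
  {"dx": 0.15, "dy": 0, "dz": 0, "wx": 0, "wy": 0, "wz": 0},
  {"dx": 0, "dy": 0, "dz": 0, "wx": 0, "wy": 0, "wz": 0},
])

```text
time_s: 4.12
tcp_pos: [0.5193, 0.2325, 0.0235]
eef_rot: [-102.1, 89.7, 59.9]
contact_force: [0.0, -0.1, -0.2]
gripper_width: 0.044
```

Run:
```python
from h import *
need((.5184,.2313,.021),-108)
```

```text
now [0.5193 0.2325 0.0235] jaw -108.02 tilt 0.26 t 4.12 F [ 0.  -0.1 -0.2] w 0.044 j [ 44.  24. -27.  -0. -39.  28.]
shift shares [0.13 0.07 0.03] turn shares [-0.   -0.01  0.05]
```

>>> arm_command([
  {"dx": 0.1, "dy": 0.07, "dz": 0.03, "wx": 0, "wy": 0, "wz": 0.05},
  {"dx": 0, "dy": 0, "dz": 0, "wx": 0, "wy": 0, "wz": 0},
  {"dx": 0, "dy": 0, "dz": 0, "wx": 0, "wy": 0, "wz": 0},
  {"dx": 0, "dy": 0, "dz": 0, "wx": 0, "wy": 0, "wz": 0},
  {"dx": 0, "dy": 0, "dz": 0, "wx": 0, "wy": 0, "wz": 0},
  {"dx": 0, "dy": 0, "dz": 0, "wx": 0, "wy": 0, "wz": 0},
], fingers=1, force=30)

```text
time_s: 4.62
tcp_pos: [0.5185, 0.2313, 0.0217]
eef_rot: [174.5, 89.9, -23.5]
contact_force: [-0.1, 0.0, -1.2]
gripper_width: 0.0127
```

Run:
```python
from h import *
need((.5184,.2313,.021),-108)
```

```text
now [0.5185 0.2313 0.0217] jaw -108.01 tilt 0.07 t 4.62 F [-0.1  0.  -1.2] w 0.0127 j [ 44.  24. -27.   0. -39.  28.]
shift shares [0.03 0.   0.  ] turn shares [-0.   -0.01 -0.  ]
```

>>> arm_command([
  {"dx": -0.5, "dy": 0, "dz": 0, "wx": 0, "wy": 0, "wz": 0},
  {"dx": -1, "dy": 0, "dz": 0, "wx": 0, "wy": 0, "wz": 0},
  {"dx": -1, "dy": 0, "dz": 0, "wx": 0, "wy": 0, "wz": 0},
  {"dx": -1, "dy": 0, "dz": 0, "wx": 0, "wy": 0, "wz": 0},
  {"dx": -1, "dy": 0, "dz": 0, "wx": 0, "wy": 0, "wz": 0},
  {"dx": -1, "dy": 0, "dz": 0, "wx": 0, "wy": 0, "wz": 0},
  {"dx": -1, "dy": 0, "dz": 0, "wx": 0, "wy": 0, "wz": 0},
  {"dx": -1, "dy": 0, "dz": 0, "wx": 0, "wy": 0, "wz": 0},
  {"dx": -1, "dy": 0, "dz": 0, "wx": 0, "wy": 0, "wz": 0},
  {"dx": -1, "dy": 0, "dz": 0, "wx": 0, "wy": 0, "wz": 0},
  {"dx": 0, "dy": 0.5, "dz": -0.2, "wx": 0, "wy": 0, "wz": 0},
  {"dx": 0, "dy": 1, "dz": -0.5, "wx": 0, "wy": 0, "wz": 0},
  {"dx": 0, "dy": 1, "dz": -0.5, "wx": 0, "wy": 0, "wz": 0},
  {"dx": 0, "dy": 0.5, "dz": -0.3, "wx": 0, "wy": 0, "wz": 0},
  {"dx": 0, "dy": 0, "dz": 0, "wx": 0, "wy": 0, "wz": 0},
  {"dx": 0, "dy": 0, "dz": 0, "wx": 0, "wy": 0, "wz": 0},
])

```text
time_s: 5.95
tcp_pos: [0.5259, 0.1601, 0.2318]
eef_rot: [-130.0, 89.7, 32.1]
contact_force: [-0.8, 0.1, -1.6]
gripper_width: 0.013
```

Run:
```python
from h import *
import pickle
need((.551,-.002,.2),-108)
m=r.camera_model("wrist"); p,D=r.capture("wrist"); save("w3",p); pickle.dump((m,p,D),open("w3.pkl","wb"))
for x in r.spot_point("wrist","jug_mouth"): print(x["score"],x["centre"],pix2w(m,x["centre"],z=.12))
P=diskfit(m,D,(.55,0),.1,.113,.125); print(circ(P))
```

```text
now [0.5259 0.1601 0.2318] jaw -107.97 tilt 0.3 t 5.95 F [-0.8  0.1 -1.6] w 0.013 j [ 37.   9. -16.   0. -65.  35.]
shift shares [ 1.57  7.33 -3.69] turn shares [ 0.01 -0.04  0.05]
0.79 [443.7, 132.1] [ 0.54951153 -0.00141058  0.12      ]
ground z -0.00026746904423088794
enclosing [550.4  -3.9] 47.9 n 4714 top z [0.1133 0.1162 0.1204 0.1211]
(array([ 0.551 , -0.0027]), np.float64(0.0379))
```

View pics/w3.png

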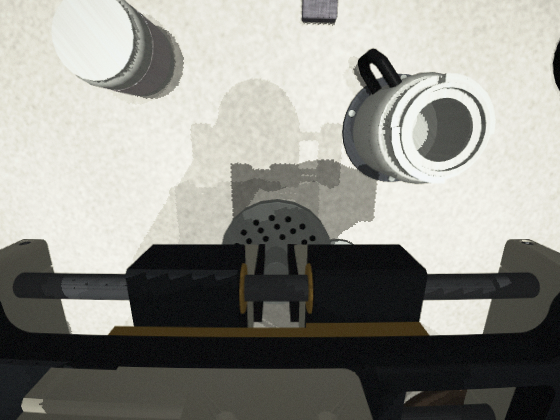

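Run:
```python
from h import *
import pickle
from scipy.optimize import least_squares
m,p,D=pickle.load(open("w3.pkl","rb"))
C=cloud(m,D,np.ones(D.shape,bool))
Q=C[np.hypot(C[:,0]-.55,C[:,1])<.06]
print(np.histogram(Q[:,2],bins=np.arange(.09,.126,.002)))
P=Q[(Q[:,2]>.118)&(Q[:,2]<.123)]; print(len(P),circ(P)); print(cv2.minEnclosingCircle((P[:,:2]*1000).astype(np.float32)))
# plane
c=P.mean(0); u,s,v=np.linalg.svd(P-c,full_matrices=False); print("normal",v[2], "z",c[2])
# soft annulus fit 36..40
def f(x):
    d=np.hypot(P[:,0]-x[0],P[:,1]-x[1]); return np.maximum(d-.040,0)+np.maximum(.036-d,0)
s=least_squares(f,[.551,-.003],loss="soft_l1",f_scale=.001); print("annulus",s.x, s.cost)
d=np.hypot(P[:,0]-s.x[0],P[:,1]-s.x[1]); print(np.percentile(d,[1,5,25,50,75,95,99]))
# ledge pts
L=Q[(Q[:,2]>.111)&(Q[:,2]<.1165)]; dl=np.hypot(L[:,0]-s.x[0],L[:,1]-s.x[1]); print(np.histogram(dl,bins=np.arange(.02,.06,.003)))
# handle
H=C[(np.hypot(C[:,0]-s.x[0],C[:,1]-s.x[1])>.062)&(np.hypot(C[:,0]-s.x[0],C[:,1]-s.x[1])<.1)&(C[:,2]>.03)&(C[:,2]<.09)]
h=H.mean(0); print("handle",len(H),h,np.degrees(np.arctan2(h[1]-s.x[1],h[0]-s.x[0])))
# held disk
S=C[(np.hypot(C[:,0]-.5259,C[:,1]-.1601)<.045)&(C[:,2]>.2)&(C[:,2]<.23)]
print("held",len(S),np.percentile(S[:,2],[1,25,50,75,99]),cv2.minEnclosingCircle((S[:,:2]*1000).astype(np.float32)))
c=S.mean(0);u,s2,v=np.linalg.svd(S-c,full_matrices=False);print("n",v[2])
```

```text
(array([ 564,  241,   58,   28,   14,   11,   26,   60,  239,  321,  363,
       1305, 1286,  898, 1103,  490,    1]), array([0.09 , 0.092, 0.094, 0.096, 0.098, 0.1  , 0.102, 0.104, 0.106,
       0.108, 0.11 , 0.112, 0.114, 0.116, 0.118, 0.12 , 0.122, 0.124]))
1594 (array([ 0.5506, -0.0033]), np.float64(0.0386))
((550.471435546875, -3.6451945304870605), 47.45428466796875)
normal [ 2.40142141e-04 -7.65021473e-04  9.99999679e-01] z 0.11957007638302829
annulus [ 0.55055502 -0.00340812] 0.0006008900354279586
[0.03522537 0.03572138 0.03674532 0.03809728 0.03935243 0.04445979
 0.0469208 ]
(array([  0,   0, 364, 732, 632, 354, 189, 284, 408, 107,   0,   0,   0]), array([0.02 , 0.023, 0.026, 0.029, 0.032, 0.035, 0.038, 0.041, 0.044,
       0.047, 0.05 , 0.053, 0.056, 0.059]))
handle 669 [0.62588749 0.02466323 0.06902403] 20.43704737595185
held 4245 [0.21228665 0.21764419 0.21810308 0.21861665 0.22904791] ((526.0386352539062, 160.5688934326172), 34.12173080444336)
n [ 0.09760047 -0.03642856  0.99455875]
```

>>> arm_command([
  {"dx": 0.3, "dy": 0.6, "dz": -0.3, "wx": 0, "wy": 0, "wz": 0},
  {"dx": 0.3, "dy": 1, "dz": -0.5, "wx": 0, "wy": 0, "wz": 0},
  {"dx": 0.3, "dy": 1, "dz": -0.5, "wx": 0, "wy": 0, "wz": 0},
  {"dx": 0.3, "dy": 0.8, "dz": -0.4, "wx": 0, "wy": -0.04, "wz": 0.05},
  {"dx": 0, "dy": 0.3, "dz": -0.1, "wx": 0, "wy": 0, "wz": 0},
  {"dx": 0, "dy": 0, "dz": 0, "wx": 0, "wy": 0, "wz": 0},
])

```text
time_s: 6.55
tcp_pos: [0.5374, 0.0786, 0.204]
eef_rot: [33.6, 89.8, -163.9]
contact_force: [-0.0, 0.2, -1.3]
gripper_width: 0.013
```

```bash
cat >> h.py <<'E'
from scipy.optimize import least_squares
def mouth(m,D,g=(.5505,-.0035),z0=.118):
    C=cloud(m,D,np.ones(D.shape,bool)); P=C[(np.hypot(C[:,0]-g[0],C[:,1]-g[1])<.043)&(C[:,2]>z0)&(C[:,2]<.123)]
    def f(x):
        d=np.hypot(P[:,0]-x[0],P[:,1]-x[1]); return np.maximum(d-.040,0)+np.maximum(.036-d,0)
    s=least_squares(f,g,loss="soft_l1",f_scale=.001); a=np.degrees(np.arctan2(P[:,1]-s.x[1],P[:,0]-s.x[0]))
    print("mouth",s.x.round(4),len(P),"cov",np.histogram(a,bins=8,range=(-180,180))[0]); return s.x
E
python3 - <<'E'
from h import *
import pickle
m=r.camera_model("wrist"); p,D=r.capture("wrist"); save("w4",p); pickle.dump((m,p,D),open("w4.pkl","wb"))
x=mouth(m,D); need((.5505,-.0035,.17),-108)
t,R,s=tool()
C=cloud(m,D,np.ones(D.shape,bool))
S=C[(np.hypot(C[:,0]-t[0],C[:,1]-t[1])<.045)&(abs(C[:,2]-(t[2]-.0137))<.003)]
print("held",len(S),np.percentile(S[:,2],[1,50,99]),cv2.minEnclosingCircle((S[:,:2]*1000).astype(np.float32)))
c=S.mean(0);u,s2,v=np.linalg.svd(S-c,full_matrices=False);print("n",v[2])
E
```

```text
mouth [ 0.5507 -0.0036] 1663 cov [189 210 220 259 208 199 170 208]
now [0.5373 0.0791 0.2039] jaw -107.56 tilt 0.17 t 6.6 F [-0.3  0.4 -1.2] w 0.0128 j [ 29.  10. -19.  -0. -62.  43.]
shift shares [ 1.7   3.74 -1.88] turn shares [ 0.1   0.03 -0.02]
held 3742 [0.1882287  0.19022007 0.19183313] ((537.1937866210938, 79.23291778564453), 34.305015563964844)
n [ 0.01259978 -0.00173469  0.99991911]
```

View pics/w4.png

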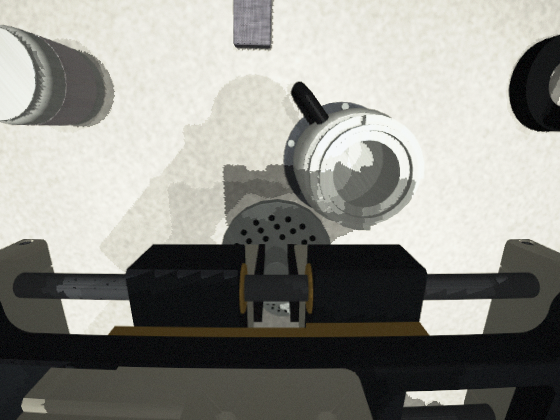

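>>> arm_command([
  {"dx": 0.2, "dy": 0.8, "dz": -0.4, "wx": 0.1, "wy": 0, "wz": 0},
  {"dx": 0.3, "dy": 1, "dz": -0.5, "wx": 0, "wy": 0, "wz": 0},
  {"dx": 0.3, "dy": 1, "dz": -0.5, "wx": 0, "wy": 0, "wz": 0},
  {"dx": 0.3, "dy": 0.8, "dz": -0.4, "wx": 0, "wy": 0, "wz": 0},
  {"dx": 0.3, "dy": 0.1, "dz": 0, "wx": 0, "wy": 0, "wz": 0},
  {"dx": 0, "dy": 0, "dz": 0, "wx": 0, "wy": 0, "wz": 0},
  {"dx": 0, "dy": 0, "dz": 0, "wx": 0, "wy": 0, "wz": 0},
])

```text
time_s: 7.18
tcp_pos: [0.5513, 0.0014, 0.1764]
eef_rot: [-119.7, 89.9, 42.6]
contact_force: [0.0, 0.3, -0.7]
gripper_width: 0.0132
```

Run:
```python
from h import *
need((.5506,-.0036,.1365),-108)
```

```text
now [0.5513 0.0014 0.1764] jaw -107.69 tilt 0.11 t 7.18 F [ 0.   0.3 -0.7] w 0.0132 j [ 20.  12. -20.  -0. -58.  52.]
shift shares [ 2.    0.25 -0.04] turn shares [ 0.07 -0.01  0.02]
```

>>> arm_command([
  {"dx": 0.5, "dy": 0.2, "dz": -0.03, "wx": 0.07, "wy": 0, "wz": 0.02},
  {"dx": 0.3, "dy": 0.05, "dz": 0, "wx": 0, "wy": 0, "wz": 0},
  {"dx": 0, "dy": 0, "dz": 0, "wx": 0, "wy": 0, "wz": 0},
  {"dx": 0, "dy": 0, "dz": 0, "wx": 0, "wy": 0, "wz": 0},
])

```text
time_s: 7.52
tcp_pos: [0.5507, -0.0007, 0.1597]
eef_rot: [-155.4, 89.9, 6.7]
contact_force: [-0.1, 0.3, -1.4]
gripper_width: 0.0135
```

Run:
```python
from h import *
need((.5506,-.0036,.1365),-108)
r.capture("side"); need((.5506,-.0036,.1365),-108)
```

```text
now [ 0.5507 -0.0007  0.1597] jaw -107.85 tilt 0.14 t 7.52 F [-0.1  0.3 -1.4] w 0.0135 j [ 20.  13. -21.   0. -56.  52.]
shift shares [ 1.16  0.14 -0.04] turn shares [ 0.03 -0.03  0.01]
now [ 0.5507 -0.0007  0.1597] jaw -107.85 tilt 0.14 t 7.57 F [ 0.5 -0.  -0.5] w 0.0129 j [ 20.  13. -21.   0. -56.  52.]
shift shares [ 1.16  0.14 -0.04] turn shares [ 0.03 -0.03  0.01]
```

>>> arm_command([
  {"dx": 0.1, "dy": 0.16, "dz": -0.04, "wx": 0.03, "wy": -0.03, "wz": 0},
  {"dx": 0.1, "dy": 0.05, "dz": -0.02, "wx": 0, "wy": 0, "wz": 0},
  {"dx": 0, "dy": 0, "dz": 0, "wx": 0, "wy": 0, "wz": 0},
])

```text
time_s: 7.82
tcp_pos: [0.5509, -0.0047, 0.1559]
eef_rot: [-101.0, 89.9, 61.0]
contact_force: [0.3, -0.5, -0.8]
gripper_width: 0.0132
```

Run:
```python
from h import *
need((.5506,-.0036,.1365),-108)
```

```text
now [ 0.5509 -0.0047  0.1559] jaw -107.94 tilt 0.09 t 7.82 F [ 0.3 -0.5 -0.8] w 0.0132 j [ 20.  13. -22.  -0. -55.  52.]
shift shares [ 0.97 -0.05  0.03] turn shares [ 0.01 -0.    0.02]
```

>>> arm_command([
  {"dx": 0.3, "dy": -0.05, "dz": 0.03, "wx": 0, "wy": 0, "wz": 0},
  {"dx": 0.3, "dy": 0, "dz": 0, "wx": 0, "wy": 0, "wz": 0},
  {"dx": 0, "dy": 0, "dz": 0, "wx": 0, "wy": 0, "wz": 0},
])

```text
time_s: 8.07
tcp_pos: [0.5509, -0.0037, 0.1431]
eef_rot: [-117.2, 89.9, 44.8]
contact_force: [0.1, -0.1, -1.0]
gripper_width: 0.0129
```

Run:
```python
from h import *
need((.5506,-.0036,.1365),-108)
```

```text
now [ 0.5509 -0.0037  0.1431] jaw -107.98 tilt 0.15 t 8.07 F [ 0.1 -0.1 -1. ] w 0.0129 j [ 20.  14. -23.  -0. -54.  52.]
shift shares [0.33 0.   0.02] turn shares [ 0.01 -0.01  0.03]
```

>>> arm_command([
  {"dx": 0.2, "dy": 0, "dz": 0.02, "wx": 0, "wy": 0, "wz": 0.02},
  {"dx": 0.15, "dy": 0, "dz": 0, "wx": 0, "wy": 0, "wz": 0},
  {"dx": 0, "dy": 0, "dz": 0, "wx": 0, "wy": 0, "wz": 0},
])

```text
time_s: 8.32
tcp_pos: [0.5506, -0.0036, 0.1355]
eef_rot: [-172.1, 89.9, -10.0]
contact_force: [-2.1, 0.6, 6.7]
gripper_width: 0.013
```

Run:
```python
from h import *
need((.5506,-.0036,.1357),-108)
m=r.camera_model("wrist"); p,D=r.capture("wrist"); save("w5",p)
```

```text
now [ 0.5506 -0.0036  0.1355] jaw -107.96 tilt 0.08 t 8.32 F [-2.1  0.6  6.7] w 0.013 j [ 20.  14. -23.   0. -53.  52.]
shift shares [-0.01  0.    0.  ] turn shares [ 0.01 -0.02  0.  ]
```

View pics/w5.png

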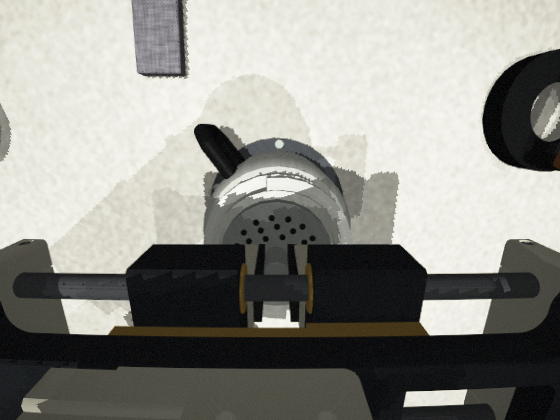

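>>> arm_command([
  {"dx": 0, "dy": 0, "dz": 0, "wx": 0, "wy": 0, "wz": 0},
  {"dx": 0, "dy": 0, "dz": 0, "wx": 0, "wy": 0, "wz": 0},
  {"dx": 0, "dy": 0, "dz": 0, "wx": 0, "wy": 0, "wz": 0},
  {"dx": -0.5, "dy": 0, "dz": 0, "wx": 0, "wy": 0, "wz": 0},
  {"dx": -1, "dy": 0, "dz": 0, "wx": 0, "wy": 0, "wz": 0},
  {"dx": -1, "dy": 0, "dz": 0, "wx": 0, "wy": 0, "wz": 0},
  {"dx": -1, "dy": 0, "dz": 0, "wx": 0, "wy": 0, "wz": 0},
  {"dx": -1, "dy": 0, "dz": 0, "wx": 0, "wy": 0, "wz": 0},
  {"dx": -1, "dy": 0, "dz": 0, "wx": 0, "wy": 0, "wz": 0},
  {"dx": -0.5, "dy": 0.5, "dz": 0, "wx": 0, "wy": 0, "wz": 0},
  {"dx": 0, "dy": 1, "dz": -0.2, "wx": 0, "wy": 0, "wz": 0},
  {"dx": 0, "dy": 1, "dz": -0.2, "wx": 0, "wy": 0, "wz": 0},
  {"dx": 0, "dy": 1, "dz": -0.2, "wx": 0, "wy": 0, "wz": 0},
  {"dx": 0, "dy": 0, "dz": 0, "wx": 0, "wy": 0, "wz": 0},
  {"dx": 0, "dy": 0, "dz": 0, "wx": 0, "wy": 0, "wz": 0},
], fingers=0)

```text
time_s: 9.62
tcp_pos: [0.5393, -0.0784, 0.2693]
eef_rot: [-165.7, 89.6, -3.5]
contact_force: [0.3, 0.6, 0.9]
gripper_width: 0.0436
```

Run:
```python
from h import *
import pickle
need((.5619,-.268,.2),-126)
m=r.camera_model("wrist"); p,D=r.capture("wrist"); save("w6",p); pickle.dump((m,p,D),open("w6.pkl","wb"))
C=cloud(m,D,np.ones(D.shape,bool))
S=C[(np.hypot(C[:,0]-.5506,C[:,1]+.0036)<.0355)&(C[:,2]>.1)&(C[:,2]<.127)]
print("disk top",len(S),np.percentile(S[:,2],[1,50,99]),cv2.minEnclosingCircle((S[:,:2]*1000).astype(np.float32)))
c=S.mean(0);u,s2,v=np.linalg.svd(S-c,full_matrices=False);print("n",v[2])
Kn=C[(np.hypot(C[:,0]-.5506,C[:,1]+.0036)<.03)&(C[:,2]>.14)]; print("knob",len(Kn),Kn.mean(0) if len(Kn) else 0)
for q in ["ring_mid","ring_bar"]:
  for x in r.spot_point("wrist",q): print(q,x["score"],x["centre"],pix2w(m,x["centre"],z=.0355 if q=="ring_mid" else .063))
P=C[(np.hypot(C[:,0]-.5615,C[:,1]+.268)<.08)&(C[:,2]>.064)&(C[:,2]<.08)]; 
if len(P)>20:
  c=P.mean(0);u,s,v=np.linalg.svd((P-c)[:,:2],full_matrices=False);print("bar",len(P),c,np.degrees(np.arctan2(v[0,1],v[0,0])), cv2.minAreaRect((P[:,:2]*1000).astype(np.float32)))
```

```text
now [ 0.5393 -0.0784  0.2693] jaw -107.83 tilt 0.41 t 9.62 F [0.3 0.6 0.9] w 0.0436 j [ 12.   7. -13.   0. -69.  60.]
shift shares [ 3.48  8.69 -3.95] turn shares [ 3.96 -0.08  0.04]
disk top 3055 [0.1133163  0.12175213 0.12350918] ((550.5764770507812, -3.55316162109375), 35.465606689453125)
n [ 0.00948565 -0.02720324  0.99958492]
knob 2011 [ 0.57112852 -0.00955243  0.32947286]
ring_mid 0.77 [412.0, 125.7] [ 0.56228365 -0.26781236  0.0355    ]
ring_bar 0.7 [422.6, 127.6] [ 0.55972082 -0.26762948  0.063     ]
bar 1731 [ 0.56267908 -0.26784526  0.07013518] 143.57820914740572 ((561.0779418945312, -267.9277038574219), (23.482906341552734, 100.14530181884766), 52.67653274536133)
```

View pics/w6.png

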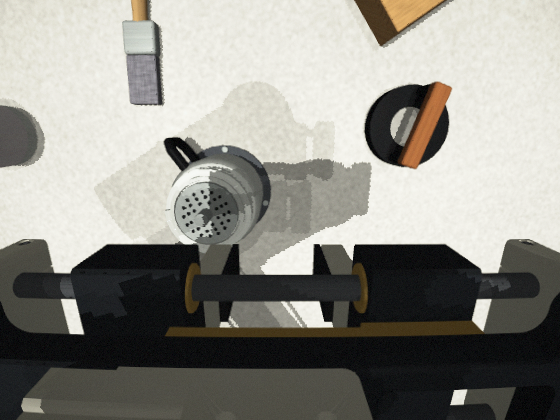

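>>> arm_command([
  {"dx": 0.3, "dy": 0.6, "dz": -0.3, "wx": 0, "wy": 0, "wz": 0},
  {"dx": 0.4, "dy": 1, "dz": -0.46, "wx": 0, "wy": 0, "wz": 0},
  {"dx": 0.4, "dy": 1, "dz": -0.46, "wx": 0, "wy": 0, "wz": 0},
  {"dx": 0.4, "dy": 1, "dz": -0.46, "wx": 0, "wy": 0, "wz": 0},
  {"dx": 0.4, "dy": 1, "dz": -0.46, "wx": 0, "wy": 0, "wz": 0},
  {"dx": 0.4, "dy": 1, "dz": -0.46, "wx": 0, "wy": 0, "wz": 0},
  {"dx": 0.4, "dy": 1, "dz": -0.46, "wx": 0, "wy": 0, "wz": 0},
  {"dx": 0.4, "dy": 1, "dz": -0.46, "wx": 0, "wy": 0, "wz": 0},
  {"dx": 0.4, "dy": 1, "dz": -0.46, "wx": 0, "wy": 0, "wz": 0},
  {"dx": 0, "dy": 0, "dz": 0, "wx": 1, "wy": -0.06, "wz": 0.04},
  {"dx": 0, "dy": 0, "dz": 0, "wx": 1, "wy": 0, "wz": 0},
  {"dx": 0, "dy": 0, "dz": 0, "wx": 1, "wy": 0, "wz": 0},
  {"dx": 0, "dy": 0, "dz": 0, "wx": 1, "wy": 0, "wz": 0},
  {"dx": 0, "dy": 0, "dz": 0, "wx": 0, "wy": 0, "wz": 0},
  {"dx": 0, "dy": 0, "dz": 0, "wx": 0, "wy": 0, "wz": 0},
])

```text
time_s: 11.02
tcp_pos: [0.569, -0.2638, 0.191]
eef_rot: [24.6, 89.7, 168.8]
contact_force: [-0.0, 0.2, 0.0]
gripper_width: 0.0438
```

```bash
cat >> h.py <<'E'
def bar(m,D,g=(.5612,-.2679),z=.071,rad=.08):
    C=cloud(m,D,np.ones(D.shape,bool)); P=C[(np.hypot(C[:,0]-g[0],C[:,1]-g[1])<rad)&(abs(C[:,2]-z)<.006)]
    if len(P)<30: print("few",len(P)); return
    (cx,cy),(w,h),a=cv2.minAreaRect((P[:,:2]*1000).astype(np.float32))
    if w<h: a+=90; w,h=h,w
    c=P.mean(0);u,s,v=np.linalg.svd((P-c)[:,:2],full_matrices=False)
    print("bar rect",round(cx,1),round(cy,1),"len",round(w,1),"wid",round(h,1),"ang",round(a,1),"pca",np.degrees(np.arctan2(v[0,1],v[0,0])).round(1),"n",len(P),"z",np.percentile(P[:,2],[5,50,95]).round(4))
    return P
def flange(m,D,g=(.5612,-.2679),z=.025,rad=.06,R1=.053,R0=.026):
    C=cloud(m,D,np.ones(D.shape,bool)); P=C[(np.hypot(C[:,0]-g[0],C[:,1]-g[1])<rad)&(abs(C[:,2]-z)<.004)]
    if len(P)<30: print("few",len(P)); return
    e=cv2.minEnclosingCircle((P[:,:2]*1000).astype(np.float32))
    def f(x):
        d=np.hypot(P[:,0]-x[0],P[:,1]-x[1]); return np.maximum(d-R1,0)+np.maximum(R0-d,0)
    s=least_squares(f,g,loss="soft_l1",f_scale=.001)
    print("flange encl",np.round(e[0],1),round(e[1],1),"annulus",s.x.round(4),"n",len(P),"z",np.percentile(P[:,2],[5,50,95]).round(4)); return P
E
python3 - <<'E'
from h import *
need((.5612,-.2679,.057),-126.7)
m=r.camera_model("wrist"); p,D=r.capture("wrist"); save("w7",p)
bar(m,D);flange(m,D)
need((.5612,-.2679,.057),-126.7)
E
```

```text
now [ 0.569  -0.2638  0.191 ] jaw -125.86 tilt 0.34 t 11.02 F [-0.   0.2  0. ] w 0.0438 j [ -7.  18.  -9.  -0. -63.  61.]
shift shares [6.7  0.38 0.16] turn shares [ 0.18  0.07 -0.03]
bar rect 561.9 -269.2 len 99.1 wid 22.0 ang 143.6 pca 143.4 n 2250 z [0.0688 0.0706 0.0718]
flange encl [ 561.2 -268.8] 53.2 annulus [ 0.5615 -0.2688] n 4254 z [0.0235 0.0247 0.0259]
now [ 0.569  -0.2638  0.1911] jaw -125.86 tilt 0.34 t 11.07 F [ 0.7  0.2 -0.8] w 0.0438 j [ -7.  18.  -9.  -0. -63.  61.]
shift shares [6.7  0.38 0.16] turn shares [ 0.18  0.07 -0.03]
```

View pics/w7.png

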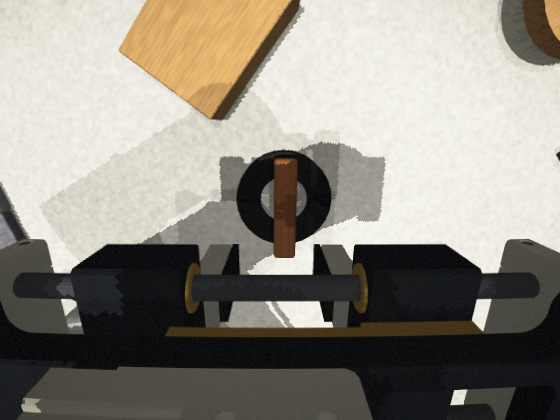

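Run:
```python
from h import *
need((.5614,-.2688,.057),-126.5)
```

```text
now [ 0.569  -0.2638  0.1911] jaw -125.86 tilt 0.34 t 11.07 F [ 0.7  0.2 -0.8] w 0.0438 j [ -7.  18.  -9.  -0. -63.  61.]
shift shares [6.7  0.41 0.12] turn shares [ 0.14  0.07 -0.03]
```

>>> arm_command([
  {"dx": 0.5, "dy": 0.35, "dz": 0.15, "wx": 0.15, "wy": 0.07, "wz": -0.03},
  {"dx": 1, "dy": 0.1, "dz": 0, "wx": 0, "wy": 0, "wz": 0},
  {"dx": 1, "dy": 0, "dz": 0, "wx": 0, "wy": 0, "wz": 0},
  {"dx": 0.8, "dy": 0, "dz": 0, "wx": 0, "wy": 0, "wz": 0},
  {"dx": 0, "dy": 0, "dz": 0, "wx": 0, "wy": 0, "wz": 0},
  {"dx": 0, "dy": 0, "dz": 0, "wx": 0, "wy": 0, "wz": 0},
])

```text
time_s: 11.57
tcp_pos: [0.5633, -0.2677, 0.125]
eef_rot: [-161.6, 89.7, -17.2]
contact_force: [0.3, -0.0, 0.4]
gripper_width: 0.0438
```

Run:
```python
from h import *
need((.5614,-.2688,.057),-126.5)
m=r.camera_model("wrist"); p,D=r.capture("wrist")
bar(m,D);flange(m,D)
need((.5614,-.2688,.057),-126.5)
```

```text
now [ 0.5633 -0.2677  0.125 ] jaw -125.55 tilt 0.27 t 11.57 F [ 0.3 -0.   0.4] w 0.0438 j [ -7.  21. -15.   0. -54.  62.]
shift shares [3.4  0.1  0.06] turn shares [ 0.21 -0.06  0.02]
bar rect 567.4 -273.3 len 85.4 wid 22.0 ang 143.5 pca 143.5 n 3216 z [0.0689 0.0706 0.0717]
flange encl [ 561.3 -268.7] 53.2 annulus [ 0.5615 -0.2689] n 6312 z [0.0236 0.0248 0.0259]
now [ 0.5632 -0.2676  0.125 ] jaw -125.57 tilt 0.26 t 11.62 F [-0.3  0.  -1. ] w 0.0435 j [ -7.  21. -15.   0. -54.  62.]
shift shares [3.4  0.11 0.05] turn shares [ 0.2  -0.05  0.02]
```

>>> arm_command([
  {"dx": 0.5, "dy": 0.1, "dz": 0.06, "wx": 0.2, "wy": -0.06, "wz": 0.02},
  {"dx": 1, "dy": 0.02, "dz": 0.02, "wx": 0, "wy": 0, "wz": 0},
  {"dx": 1, "dy": 0, "dz": 0, "wx": 0, "wy": 0, "wz": 0},
  {"dx": 0.6, "dy": 0, "dz": 0, "wx": 0, "wy": 0, "wz": 0},
  {"dx": 0, "dy": 0, "dz": 0, "wx": 0, "wy": 0, "wz": 0},
  {"dx": 0, "dy": 0, "dz": 0, "wx": 0, "wy": 0, "wz": 0},
])

```text
time_s: 12.12
tcp_pos: [0.5645, -0.2693, 0.0658]
eef_rot: [-154.8, 89.5, -11.3]
contact_force: [0.7, 0.1, 0.2]
gripper_width: 0.0438
```

Run:
```python
from h import *
need((.5614,-.2688,.057),-126.5)
```

```text
now [ 0.5645 -0.2693  0.0658] jaw -126.48 tilt 0.51 t 12.12 F [0.7 0.1 0.2] w 0.0438 j [ -8.  25. -18.   0. -47.  61.]
shift shares [0.44 0.07 0.14] turn shares [ 0.   -0.1   0.05]
```

>>> arm_command([
  {"dx": 0.35, "dy": 0.07, "dz": 0.14, "wx": 0, "wy": -0.1, "wz": 0.05},
  {"dx": 0.1, "dy": 0, "dz": 0.02, "wx": 0, "wy": 0, "wz": 0},
  {"dx": 0, "dy": 0, "dz": 0, "wx": 0, "wy": 0, "wz": 0},
])

```text
time_s: 12.37
tcp_pos: [0.5623, -0.2689, 0.0585]
eef_rot: [-163.6, 89.9, -20.1]
contact_force: [0.6, -0.2, -0.4]
gripper_width: 0.0436
```

Run:
```python
from h import *
need((.5614,-.2688,.057),-126.5)
```

```text
now [ 0.5623 -0.2689  0.0585] jaw -126.48 tilt 0.14 t 12.37 F [ 0.6 -0.2 -0.4] w 0.0436 j [ -8.  25. -18.   0. -47.  61.]
shift shares [0.07 0.02 0.04] turn shares [ 0.   -0.03  0.01]
```

>>> arm_command([
  {"dx": 0.05, "dy": 0.02, "dz": 0.04, "wx": 0, "wy": -0.03, "wz": 0},
  {"dx": 0, "dy": 0, "dz": 0, "wx": 0, "wy": 0, "wz": 0},
  {"dx": 0, "dy": 0, "dz": 0, "wx": 0, "wy": 0, "wz": 0},
  {"dx": 0, "dy": 0, "dz": 0, "wx": 0, "wy": 0, "wz": 0},
  {"dx": 0, "dy": 0, "dz": 0, "wx": 0, "wy": 0, "wz": 0},
  {"dx": 0, "dy": 0, "dz": 0, "wx": 0, "wy": 0, "wz": 0},
], fingers=1, force=45)

```text
time_s: 12.87
tcp_pos: [0.5621, -0.2689, 0.0591]
eef_rot: [-134.8, 89.8, 8.7]
contact_force: [-0.1, -0.7, -1.0]
gripper_width: 0.0215
```

Run:
```python
from h import *
need((.5614,-.2688,.057),-126.5)
```

```text
now [ 0.5621 -0.2689  0.0591] jaw -126.49 tilt 0.15 t 12.87 F [-0.1 -0.7 -1. ] w 0.0215 j [ -8.  25. -18.  -0. -47.  61.]
shift shares [0.11 0.02 0.03] turn shares [ 0.   -0.02  0.02]
```

>>> arm_command([
  {"dx": -0.5, "dy": 0, "dz": 0, "wx": 0, "wy": 0, "wz": 0},
  {"dx": -1, "dy": 0, "dz": 0, "wx": 0, "wy": 0, "wz": 0},
  {"dx": -1, "dy": 0, "dz": 0, "wx": -1, "wy": 0, "wz": 0},
  {"dx": -1, "dy": 0, "dz": 0, "wx": -1, "wy": 0, "wz": 0},
  {"dx": -1, "dy": 0, "dz": 0, "wx": -1, "wy": 0, "wz": 0},
  {"dx": -1, "dy": 0, "dz": 0, "wx": -1, "wy": 0, "wz": 0},
  {"dx": -1, "dy": 0, "dz": 0, "wx": -1, "wy": 0, "wz": 0},
  {"dx": -1, "dy": 0, "dz": 0, "wx": -1, "wy": 0, "wz": 0},
  {"dx": -1, "dy": 0, "dz": 0, "wx": -1, "wy": 0, "wz": 0},
  {"dx": -0.5, "dy": 0, "dz": 0, "wx": -1, "wy": 0, "wz": 0},
  {"dx": 0, "dy": 0, "dz": 0, "wx": -1, "wy": 0, "wz": 0},
  {"dx": 0, "dy": 0, "dz": 0, "wx": -1, "wy": 0, "wz": 0},
  {"dx": 0, "dy": 0, "dz": 0, "wx": 0, "wy": 0, "wz": 0},
  {"dx": 0, "dy": 0, "dz": 0, "wx": 0, "wy": 0, "wz": 0},
])

```text
time_s: 14.03
tcp_pos: [0.5581, -0.2682, 0.2558]
eef_rot: [-137.3, 89.9, 54.1]
contact_force: [-0.5, -1.0, -2.7]
gripper_width: 0.0213
```

Run:
```python
from h import *
need((.5506,-.0036,.235),-69.6)
p,D=r.capture("wrist"); save("w8",p)
```

```text
now [ 0.5581 -0.2682  0.2558] jaw -78.59 tilt 0.11 t 14.03 F [-0.5 -1.  -2.7] w 0.0213 j [ -8.  15.  -5.  -0. -70. 109.]
shift shares [  1.06 -13.04  -2.25] turn shares [-1.96 -0.02  0.01]
```

View pics/w8.png

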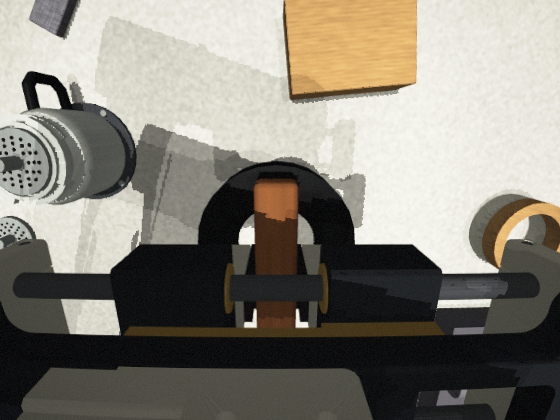

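>>> arm_command([
  {"dx": 0, "dy": 0, "dz": 0, "wx": -1, "wy": 0, "wz": 0},
  {"dx": 0, "dy": -0.6, "dz": -0.2, "wx": -0.9, "wy": 0, "wz": 0},
  {"dx": 0, "dy": -1, "dz": 0, "wx": 0, "wy": 0, "wz": 0},
  {"dx": 0, "dy": -1, "dz": 0, "wx": 0, "wy": 0, "wz": 0},
  {"dx": 0, "dy": -1, "dz": 0, "wx": 0, "wy": 0, "wz": 0},
  {"dx": 0, "dy": -1, "dz": 0, "wx": 0, "wy": 0, "wz": 0},
  {"dx": 0, "dy": -1, "dz": 0, "wx": 0, "wy": 0, "wz": 0},
  {"dx": 0, "dy": -1, "dz": 0, "wx": 0, "wy": 0, "wz": 0},
  {"dx": 0, "dy": 0, "dz": 0, "wx": 0, "wy": 0, "wz": 0},
  {"dx": 0, "dy": 0, "dz": 0, "wx": 0, "wy": 0, "wz": 0},
])

```text
time_s: 14.92
tcp_pos: [0.5132, -0.1381, 0.2527]
eef_rot: [-36.7, 89.5, 162.2]
contact_force: [0.5, -0.2, -2.4]
gripper_width: 0.0216
```

Run:
```python
from h import *
import pickle
need((.5506,-.0036,.235),-69.6)
m=r.camera_model("wrist"); p,D=r.capture("wrist"); save("w9",p); pickle.dump((m,p,D),open("w9.pkl","wb"))
t,R,s=tool()
print("tcp",t)
bar(m,D,t[:2],t[2]+.012); P=flange(m,D,t[:2],t[2]-.034)
if P is not None:
    c=P.mean(0);u,s2,v=np.linalg.svd(P-c,full_matrices=False);print("n",v[2])
mouth(m,D)
```

```text
now [ 0.5132 -0.1381  0.2527] jaw -71.04 tilt 0.45 t 14.92 F [ 0.5 -0.2 -2.4] w 0.0216 j [  6.   7. -16.  -0. -68. 103.]
shift shares [ 0.88 -5.75 -3.96] turn shares [-0.32  0.08  0.06]
tcp [ 0.51326626 -0.13828216  0.25267346]
bar rect 521.5 -134.8 len 83.4 wid 44.1 ang 34.5 pca -161.0 n 5540 z [0.2615 0.264  0.2654]
flange encl [ 512.2 -137.3] 53.3 annulus [ 0.5123 -0.1373] n 6186 z [0.2171 0.2182 0.2192]
n [ 9.22307708e-03 -7.66484933e-04  9.99957173e-01]
mouth [ 0.5483 -0.0016] 4971 cov [536 637 750 797 687 565 473 526]
```

View pics/w9.png

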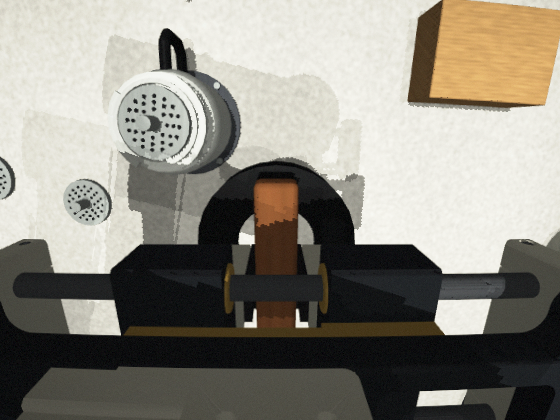

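>>> arm_command([
  {"dx": 0.1, "dy": -0.6, "dz": -0.4, "wx": -0.3, "wy": 0.08, "wz": 0.06},
  {"dx": 0.2, "dy": -1, "dz": -0.7, "wx": 0, "wy": 0, "wz": 0},
  {"dx": 0.2, "dy": -1, "dz": -0.7, "wx": 0, "wy": 0, "wz": 0},
  {"dx": 0.2, "dy": -1, "dz": -0.7, "wx": 0, "wy": 0, "wz": 0},
  {"dx": 0.2, "dy": -1, "dz": -0.7, "wx": 0, "wy": 0, "wz": 0},
  {"dx": 0.2, "dy": -0.9, "dz": -0.6, "wx": 0, "wy": 0, "wz": 0},
  {"dx": 0, "dy": 0, "dz": 0, "wx": 0, "wy": 0, "wz": 0},
  {"dx": 0, "dy": 0, "dz": 0, "wx": 0, "wy": 0, "wz": 0},
])

```text
time_s: 15.63
tcp_pos: [0.5503, -0.0085, 0.2287]
eef_rot: [36.0, 89.9, -124.6]
contact_force: [0.4, -0.5, -1.8]
gripper_width: 0.0219
```

Run:
```python
from h import *
import pickle
need((.5506,-.0036,.22),-69.6)
m=r.camera_model("wrist"); p,D=r.capture("wrist"); save("w10",p); pickle.dump((m,p,D),open("w10.pkl","wb"))
t,R,s=tool()
print("tcp",t)
P=flange(m,D,t[:2],t[2]-.0345)
```

```text
now [ 0.5503 -0.0085  0.2287] jaw -70.57 tilt 0.14 t 15.63 F [ 0.4 -0.5 -1.8] w 0.0219 j [ 20.   9. -16.   0. -65.  90.]
shift shares [ 0.43 -0.23 -0.1 ] turn shares [-0.21  0.02 -0.02]
tcp [ 0.55031186 -0.0087454   0.22853482]
flange encl [549.7  -8. ] 53.1 annulus [ 0.5496 -0.0079] n 6186 z [0.1932 0.1942 0.1953]
```

View pics/w10.png

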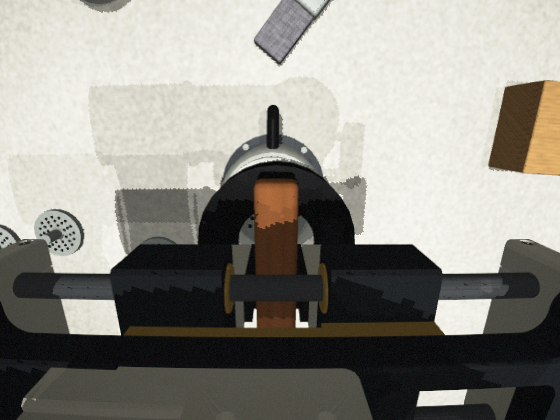

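>>> arm_command([
  {"dx": 0.2, "dy": -0.19, "dz": -0.12, "wx": -0.15, "wy": 0.02, "wz": -0.02},
  {"dx": 0.2, "dy": -0.05, "dz": -0.03, "wx": 0, "wy": 0, "wz": 0},
  {"dx": 0, "dy": 0, "dz": 0, "wx": 0, "wy": 0, "wz": 0},
  {"dx": 0, "dy": 0, "dz": 0, "wx": 0, "wy": 0, "wz": 0},
])

```text
time_s: 16.02
tcp_pos: [0.5516, -0.0055, 0.2196]
eef_rot: [-25.3, 90.0, 174.6]
contact_force: [-0.7, 0.2, -1.5]
gripper_width: 0.0215
```

Run:
```python
from h import *
need((.5512,-.0043,.1653),-69.6)
m=r.camera_model("wrist"); p,D=r.capture("wrist")
t,R,s=tool()
print("tcp",t)
P=flange(m,D,t[:2],t[2]-.0345)
```

```text
now [ 0.5516 -0.0055  0.2196] jaw -70.08 tilt 0.05 t 16.02 F [-0.7  0.2 -1.5] w 0.0215 j [ 20.  10. -17.  -0. -64.  90.]
shift shares [ 2.72 -0.06 -0.  ] turn shares [-0.1   0.01  0.  ]
tcp [ 0.55146292 -0.0055354   0.21954411]
flange encl [550.8  -4.9] 53.2 annulus [ 0.5508 -0.0048] n 6188 z [0.1842 0.1852 0.1862]
```

Descend in guarded steps.

>>> arm_command([
  {"dx": 0.4, "dy": -0.06, "dz": 0, "wx": -0.08, "wy": 0, "wz": 0},
  {"dx": 0.5, "dy": 0, "dz": 0, "wx": 0, "wy": 0, "wz": 0},
  {"dx": 0.5, "dy": 0, "dz": 0, "wx": 0, "wy": 0, "wz": 0},
  {"dx": 0.3, "dy": 0, "dz": 0, "wx": 0, "wy": 0, "wz": 0},
  {"dx": 0, "dy": 0, "dz": 0, "wx": 0, "wy": 0, "wz": 0},
  {"dx": 0, "dy": 0, "dz": 0, "wx": 0, "wy": 0, "wz": 0},
])

```text
time_s: 16.57
tcp_pos: [0.5502, -0.0054, 0.1815]
eef_rot: [-18.7, 89.9, -178.5]
contact_force: [0.3, 0.1, -2.4]
gripper_width: 0.0216
```

Run:
```python
from h import *
need((.5512,-.0043,.1653),-69.6)
```

```text
now [ 0.5502 -0.0054  0.1815] jaw -69.77 tilt 0.1 t 16.57 F [ 0.3  0.1 -2.4] w 0.0216 j [ 20.  11. -20.  -0. -59.  90.]
shift shares [ 0.81 -0.03 -0.07] turn shares [-0.04  0.02  0.01]
```

>>> arm_command([
  {"dx": 0.2, "dy": -0.03, "dz": -0.07, "wx": -0.04, "wy": 0.02, "wz": 0},
  {"dx": 0.3, "dy": 0, "dz": 0, "wx": 0, "wy": 0, "wz": 0},
  {"dx": 0.2, "dy": 0, "dz": 0, "wx": 0, "wy": 0, "wz": 0},
  {"dx": 0, "dy": 0, "dz": 0, "wx": 0, "wy": 0, "wz": 0},
])

```text
time_s: 16.9
tcp_pos: [0.5519, -0.0041, 0.1664]
eef_rot: [-155.6, 89.9, 44.9]
contact_force: [0.1, 0.0, -2.2]
gripper_width: 0.0217
```

Run:
```python
from h import *
need((.5512,-.0043,.1653),-69.6)
```

```text
now [ 0.5519 -0.0041  0.1664] jaw -69.55 tilt 0.05 t 16.9 F [ 0.1  0.  -2.2] w 0.0217 j [ 20.  12. -21.  -0. -57.  91.]
shift shares [ 0.05 -0.    0.04] turn shares [ 0.01 -0.01  0.  ]
```

>>> arm_command([
  {"dx": 0.1, "dy": 0, "dz": 0.04, "wx": 0, "wy": 0, "wz": 0},
  {"dx": 0.1, "dy": 0, "dz": 0, "wx": 0, "wy": 0, "wz": 0},
  {"dx": 0, "dy": 0, "dz": 0, "wx": 0, "wy": 0, "wz": 0},
])

```text
time_s: 17.15
tcp_pos: [0.5524, -0.0043, 0.1655]
eef_rot: [160.0, 89.8, 0.5]
contact_force: [-0.4, -0.1, -0.9]
gripper_width: 0.0215
```

Run:
```python
from h import *
need((.5512,-.0043,.1653),-69.6); print(tool()[2]["moment"])
```

```text
now [ 0.5524 -0.0043  0.1655] jaw -69.46 tilt 0.24 t 17.15 F [-0.4 -0.1 -0.9] w 0.0215 j [ 20.  12. -21.   0. -57.  91.]
shift shares [ 0.01 -0.02  0.06] turn shares [ 0.03 -0.05 -0.02]
[-0.08352116 -0.01202448  0.01914549]
```

>>> arm_command([
  {"dx": 0.04, "dy": 0, "dz": 0.05, "wx": 0.6, "wy": -0.05, "wz": -0.02},
  {"dx": 0.06, "dy": 0, "dz": 0, "wx": 0.8, "wy": 0, "wz": 0},
  {"dx": 0.06, "dy": 0, "dz": 0, "wx": 0.8, "wy": 0, "wz": 0},
  {"dx": 0.06, "dy": 0, "dz": 0, "wx": 0.8, "wy": 0, "wz": 0},
  {"dx": 0.06, "dy": 0, "dz": 0, "wx": 0.8, "wy": 0, "wz": 0},
  {"dx": 0, "dy": 0, "dz": 0, "wx": 0, "wy": 0, "wz": 0},
])

```text
time_s: 17.65
tcp_pos: [0.5528, -0.005, 0.1641]
eef_rot: [174.5, 89.7, -3.1]
contact_force: [-1.6, 2.4, -1.8]
gripper_width: 0.0217
```

Run:
```python
from h import *
need((.5512,-.0043,.1613),-130); print(tool()[2]["moment"])
```

```text
now [ 0.5528 -0.005   0.1641] jaw -87.51 tilt 0.31 t 17.65 F [-1.6  2.4 -1.8] w 0.0217 j [ 20.  12. -21.   0. -56.  73.]
shift shares [ 0.14 -0.04  0.08] turn shares [ 9.27 -0.07  0.02]
[ 0.62936696  0.56507422 -0.01807074]
```

>>> arm_command([
  {"dx": 0.04, "dy": -0.03, "dz": 0.06, "wx": 0.8, "wy": -0.07, "wz": 0.02},
  {"dx": 0.04, "dy": 0, "dz": 0, "wx": 0.8, "wy": 0, "wz": 0},
  {"dx": 0.04, "dy": 0, "dz": 0, "wx": 0.8, "wy": 0, "wz": 0},
  {"dx": 0.04, "dy": 0, "dz": 0, "wx": 0.8, "wy": 0, "wz": 0},
  {"dx": 0.04, "dy": 0, "dz": 0, "wx": 0.8, "wy": 0, "wz": 0},
  {"dx": 0.02, "dy": 0, "dz": 0, "wx": 0.8, "wy": 0, "wz": 0},
  {"dx": 0, "dy": 0, "dz": 0, "wx": 0, "wy": 0, "wz": 0},
])

```text
time_s: 18.23
tcp_pos: [0.5529, -0.0047, 0.1626]
eef_rot: [173.5, 89.7, -26.2]
contact_force: [-0.1, 0.7, -2.5]
gripper_width: 0.0215
```

Run:
```python
from h import *
need((.5512,-.0043,.1613),-140); print(tool()[2]["moment"])
```

```text
now [ 0.5529 -0.0047  0.1626] jaw -109.66 tilt 0.29 t 18.23 F [-0.1  0.7 -2.5] w 0.0215 j [ 20.  13. -21.   0. -56.  50.]
shift shares [0.06 0.01 0.09] turn shares [ 6.62 -0.06  0.01]
[ 0.47235227  0.3800156  -0.01872287]
```

>>> arm_command([
  {"dx": 0.03, "dy": 0, "dz": 0.05, "wx": 0.8, "wy": -0.06, "wz": 0},
  {"dx": 0.03, "dy": 0, "dz": 0, "wx": 0.8, "wy": 0, "wz": 0},
  {"dx": 0.03, "dy": 0, "dz": 0, "wx": 0.8, "wy": 0, "wz": 0},
  {"dx": 0.03, "dy": 0, "dz": 0, "wx": 0.8, "wy": 0, "wz": 0},
  {"dx": 0.02, "dy": 0, "dz": 0, "wx": 0.8, "wy": 0, "wz": 0},
  {"dx": 0.02, "dy": 0, "dz": 0, "wx": 0.8, "wy": 0, "wz": 0},
  {"dx": 0, "dy": 0, "dz": 0, "wx": 0, "wy": 0, "wz": 0},
])

```text
time_s: 18.82
tcp_pos: [0.553, -0.0044, 0.1611]
eef_rot: [-145.8, 89.8, -6.9]
contact_force: [0.4, -0.4, -1.2]
gripper_width: 0.0218
```

Run:
```python
from h import *
need((.5512,-.0043,.1613),-160); print(tool()[2]["moment"])
```

```text
now [ 0.553  -0.0044  0.1611] jaw -131.12 tilt 0.19 t 18.82 F [ 0.4 -0.4 -1.2] w 0.0218 j [ 20.  13. -21.   0. -56.  29.]
shift shares [-0.01  0.06  0.07] turn shares [ 6.3  -0.03  0.03]
[ 0.08373553  0.29488382 -0.03355186]
```

>>> arm_command([
  {"dx": 0.02, "dy": 0, "dz": 0.02, "wx": 0.8, "wy": -0.03, "wz": 0.02},
  {"dx": 0.02, "dy": 0, "dz": 0, "wx": 0.8, "wy": 0, "wz": 0},
  {"dx": 0.02, "dy": 0, "dz": 0, "wx": 0.8, "wy": 0, "wz": 0},
  {"dx": 0.02, "dy": 0, "dz": 0, "wx": 0.8, "wy": 0, "wz": 0},
  {"dx": 0.02, "dy": 0, "dz": 0, "wx": 0.8, "wy": 0, "wz": 0},
  {"dx": 0, "dy": 0, "dz": 0, "wx": 0, "wy": 0, "wz": 0},
])

```text
time_s: 19.32
tcp_pos: [0.5531, -0.0041, 0.1611]
eef_rot: [-120.9, 89.9, 0.6]
contact_force: [-0.5, 0.8, -2.4]
gripper_width: 0.022
```

Run:
```python
from h import *
need((.5512,-.0043,.1613),-160); print(tool()[2]["moment"])
m=r.camera_model("wrist"); p,D=r.capture("wrist"); save("w11",p)
P=flange(m,D,(.551,-.004),.127)
c=P.mean(0);u,s2,v=np.linalg.svd(P-c,full_matrices=False);print("n",v[2])
```

```text
now [ 0.5531 -0.0041  0.1611] jaw -148.51 tilt 0.14 t 19.32 F [-0.5  0.8 -2.4] w 0.022 j [ 20.  13. -21.   0. -56.  12.]
shift shares [-0.01  0.09  0.04] turn shares [ 2.51 -0.01  0.03]
[0.16177932 0.20880548 0.00230844]
flange encl [552.7  -3.3] 53.2 annulus [ 0.5524 -0.0033] n 6209 z [0.1257 0.1268 0.1278]
n [ 1.28088195e-03 -9.66871549e-04  9.99998712e-01]
```

>>> arm_command([
  {"dx": 0.01, "dy": 0.06, "dz": 0.03, "wx": 0.8, "wy": 0, "wz": 0.02},
  {"dx": 0.01, "dy": 0.04, "dz": 0, "wx": 0.8, "wy": 0, "wz": 0},
  {"dx": 0.01, "dy": 0, "dz": 0, "wx": 0.6, "wy": 0, "wz": 0},
  {"dx": 0, "dy": 0, "dz": 0, "wx": 0, "wy": 0, "wz": 0},
])

```text
time_s: 19.7
tcp_pos: [0.5526, -0.0042, 0.1611]
eef_rot: [-113.8, 89.8, -1.4]
contact_force: [-1.9, 0.3, -0.2]
gripper_width: 0.0217
```

Run:
```python
from h import *
need((.5512,-.0043,.1613),-160); print(tool()[2]["moment"])
```

```text
now [ 0.5526 -0.0042  0.1611] jaw -157.65 tilt 0.25 t 19.7 F [-1.9  0.3 -0.2] w 0.0217 j [ 20.  13. -21.   0. -56.   2.]
shift shares [-0.01  0.07  0.02] turn shares [ 0.51 -0.02  0.05]
[ 0.11195834  0.39600924 -0.03541162]
```

>>> arm_command([
  {"dx": 0, "dy": 0, "dz": 0, "wx": 0, "wy": 0, "wz": 0},
  {"dx": 0, "dy": 0, "dz": 0, "wx": 0, "wy": 0, "wz": 0},
  {"dx": 0, "dy": 0, "dz": 0, "wx": 0, "wy": 0, "wz": 0},
  {"dx": 0, "dy": 0, "dz": 0, "wx": 0, "wy": 0, "wz": 0},
  {"dx": -0.5, "dy": 0, "dz": 0, "wx": 0, "wy": 0, "wz": 0},
  {"dx": -1, "dy": 0, "dz": 0, "wx": 0, "wy": 0, "wz": 0},
  {"dx": -1, "dy": 0, "dz": 0, "wx": 0, "wy": 0, "wz": 0},
  {"dx": -1, "dy": 0, "dz": 0, "wx": 0, "wy": 0, "wz": 0},
  {"dx": -1, "dy": 0, "dz": 0, "wx": 0, "wy": 0, "wz": 0},
  {"dx": -1, "dy": 0, "dz": 0, "wx": 0, "wy": 0, "wz": 0},
  {"dx": 0, "dy": 1, "dz": 0, "wx": 0, "wy": 0, "wz": 0},
  {"dx": 0, "dy": 1, "dz": 0, "wx": 0, "wy": 0, "wz": 0},
  {"dx": 0, "dy": 1, "dz": 0, "wx": 0, "wy": 0, "wz": 0},
  {"dx": 0, "dy": 0, "dz": 0, "wx": 0, "wy": 0, "wz": 0},
  {"dx": 0, "dy": 0, "dz": 0, "wx": 0, "wy": 0, "wz": 0},
], fingers=0)

```text
time_s: 20.95
tcp_pos: [0.4974, -0.029, 0.2851]
eef_rot: [-112.3, 89.2, 1.3]
contact_force: [0.5, -0.6, -0.8]
gripper_width: 0.0438
```

Run:
```python
from h import *
need((.5512,-.0043,.1613),-160)
m=r.camera_model("wrist"); p,D=r.capture("wrist"); save("w12",p)
P=flange(m,D,(.551,-.004),.127)
c=P.mean(0);u,s2,v=np.linalg.svd(P-c,full_matrices=False);print("n",v[2])
B=bar(m,D,(.551,-.004),.173)
C=cloud(m,D,np.ones(D.shape,bool)); k=C[(np.hypot(C[:,0]-.5515,C[:,1]+.0035)<.025)&(C[:,2]>.119)&(C[:,2]<.125)]
print("disk thru hole",len(k),np.percentile(k[:,2],[5,50,95]) if len(k) else "")
m=r.camera_model("side"); p,D=r.capture("side"); save("s12",p)
```

```text
now [ 0.4974 -0.029   0.2851] jaw -156.31 tilt 0.75 t 20.95 F [ 0.5 -0.6 -0.8] w 0.0438 j [ 19.   1. -17.   0. -71.   4.]
shift shares [ 6.23 -2.89  0.08] turn shares [ 0.8  -0.06  0.15]
flange encl [552.3  -3.8] 53.1 annulus [ 0.5529 -0.0039] n 4240 z [0.1254 0.1267 0.1279]
n [-2.81958395e-04  9.78376879e-04 -9.99999482e-01]
bar rect 553.5 -7.6 len 92.6 wid 21.6 ang 112.4 pca -68.3 n 2000 z [0.1702 0.1725 0.1737]
disk thru hole 622 [0.12063024 0.12180864 0.12306092]
```

View pics/w12.png

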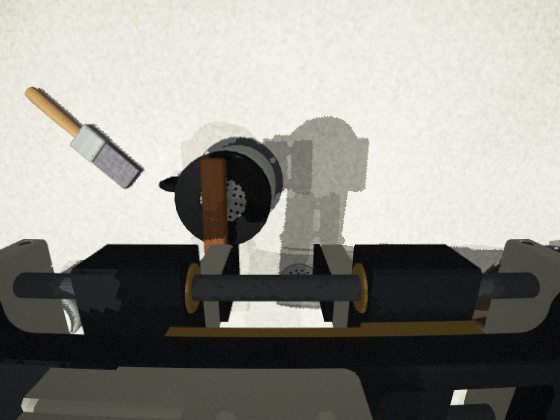

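View pics/s12.png

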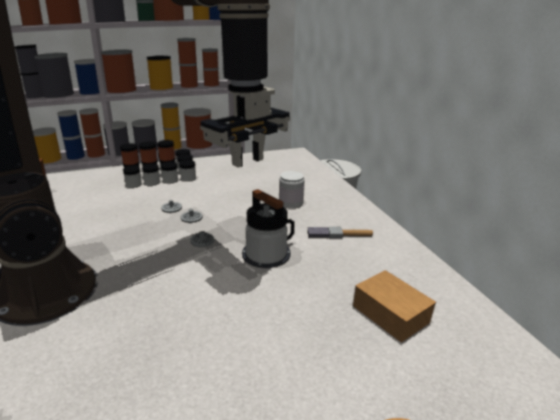

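```bash
python3 -c "
from plant import r
print(r.get_state()['time_s']); print(r.close_job())"
```

```text
21.05
the job is handed in; nothing more can be done
None
```

I set the farthest of the four strainer disks on the jug's ledge, knob up, and let go of it. I then put the clamp ring over it with its bar in line with the handle and screwed it clockwise about 88°. I opened the gripper, backed off clear and handed in at 21 s; no verdict was reported.

**Ring height:** it stopped dropping after about 61° of turn and stayed level for the remaining turn. The flange top was at 126.7 mm (127 expected), with tilt under 0.01 rad.

**Disk:** its top showed at 121.8 mm (122 expected) through the hole after the ring went on. Before that, the placed disk was about 0.1 mm from the estimated mouth centre.

**Ring off-centre:** the ring measured about 1.7 to 2.3 mm from the estimated mouth centre. That is within the 4 mm limit but not exact, and it is about what the thread's play allows.

**Bystanders:** the arm did not touch the tin, brush or carton. They look unmoved in the last side picture, but I did not measure their positions.

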